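Lock out the dish machine's feed manifold

ROBOT

A 6-joint arm with a two-finger parallel gripper is mounted at the origin on the work surface. World frame = base frame: x ahead of the robot, y to its left, z up, the work surface at z = 0. Lengths are in m, angles in rad, forces in N, time in s.
With the tool pointing down it reaches from about 0.375 to 0.975 m from the base axis. Payload 3.8 kg.
Tool frame: the origin (TCP) lies on the centre line of the jaws, within the pads' length; the fingertips stand 14 mm ahead of it and the grasp point (between the pads) lies 5 mm behind it (bot.finger_overhang is the distance from the TCP to the fingertips, in m); y points along the fingers, x is the direction in which the jaws open and shut, and the axes are right-handed (so a half turn about y gives the same grasp; the last joint's range is limited). The gripper opens to 85 mm and grips with 20 to 120 N. Pads are 22 mm wide; open, the fingers measure 114 mm over their backs; the gripper's body (76 mm by 85 mm) begins 54 mm behind the grasp point. The pads swing forward as they close: fully open they stand 13 mm farther back than shut.
Start: joints at [1.105, 0.264, 1.604, -0, 1.274, -0.037], TCP at [0.281, 0.614, 0.245] pointing down, gripper open.
Joint ranges: [-2.63, 2.63], [-0.94, 2.18], [0.31, 2.57], [-1.31, 4.45], [0, 2.66], [-2.55, 2.55]. Speed limits (rad/s): [2.57, 2.57, 3.14, 3.14, 3.14, 3.14].

INTERFACE

Orientations are given as a rotation vector (axis times angle).
In Python, from workcell import readout, read_camera, bot, spotter gives the robot as it stands.
- The arm moves only by the tool jog_arm, never from a script. Its argument "increments" is a list of rows, each a list of 7 numbers: the shift along the tool's x, y, z in m, then the turn, a rotation vector about the tool's x, y, z in rad, then the opening, from 0 (shut) to 1 (fully open). A call has 1 to 10 rows; each row shifts and turns the pose as measured when the row begins, along the tool's axes as they then stand; what a row does not reach is not made up. A row lasts 1/8 s, in which the tool goes at most 62.5 mm and 10.7 degrees, less where a joint would pass 70% of its speed; a pose out of reach is approached as far as the arm can. A call with a gripper value outside its range is refused whole. The fingers move at their own pace and stop on an object; "force" is the grip in N (left out, the last holds). Time passes only in rows, so rows that do not move let the fingers close. It gives the time, the measured TCP pose, the force and the opening at its end, in the units of the state.
- readout.read_state(): the state, without advancing time (a new reading comes with each control period).
- read_camera(name): name is "scene" or "top" or "wrist"; returns a dict with "img" (420x560x3 uint8, blue, green, red), "range_z" (420x560 float32, m along the optical axis (not along the pixel's ray), 0 where there is no reading), "fx", "fy", "cx", "cy" (pixels), "world_from_camera" (4x4, takes a point from camera to world coordinates). Camera axes: x right, y down, z forward; pixel columns grow to the right and rows downward; lengths in m; the calibration is good to about 2 mm. A picture is of the moment at which its call begins.
- bot.finish_job(): hands the job in, once; it reports no verdict.
Trained networks look in a picture, given as the dict that the camera call returned (one of the last four; its "shot" number tells which), for a name from the list of things; names that differ only in an ending like _2 or _b are one class to them, and where a whole thing is asked for, a point or a joint stands for the part that bears it (a point fixed in the world has none). Each returns a list of dicts, best first, with "p" (0 to 1); they miss things now and then, are a little off and sometimes report something else, mostly with a low value. They report only what shows in the picture. A call takes as long as a camera call. They do not tell look-alikes from the thing itself.
- spotter.masks_of(picture, thing): "mask" (420x560 bool, what is visible of it) and "location" ([column, row] in pixels, amid what is visible of it).
- spotter.spot_point(picture, thing): "location" ([column, row] in pixels: a listed point, or the origin of a listed thing).
The state is a dict: "time": time; "q": joint angles; "joint_vel": joint speeds; "joint_torque": joint torques, N m; "tool_pos": TCP position; "tcp_rot": TCP orientation; "wrist_force": force on the tool from outside, world axes, zero at the start; "torque": the same for the moment, N m; "width": opening from 0.0 (shut) to 1.0 (fully open).
Only numpy, scipy, OpenCV 4.12 (cv2) and the standard library are available. Lean on these libraries where they do the work, as an engineer would, in place of code of your own. Each camera call takes 0.05 s, during which the arm holds its last target. There are 200 camera calls.

TASK

Lock out the three-valve feed manifold for service: lift off whichever dust caps are on the valve hubs and put them in the white tray, turn every hub until its keyway lines up with the windows of the two end brackets, then thread the lockout rod through near bracket, all three hubs and far bracket, entering from the right-hand end as the robot sees it, and push it fully home until its handle meets the bracket. Leave the rod and caps released and everything else where it stands.

Things in the scene. Friction and masses are not known exactly. Their poses are not given: they have to be found in the camera images.
- manifold: fixed manifold; origin under its centre, on the table. Base 100 x 330 x 12 mm; 3 brass valves (tops at z 56 mm) with hub1, 2, 3 at own y = -80, 0, +80 mm; upright steel end brackets at y = -140 and 140 mm, 8 mm thick, 36 wide, 104 tall, each with a square 15 mm window along y. Windows and keyways are centred on x = 0, z = 85 mm. Own y points to the robot's left, within 0.15 rad; the near bracket is the right one
- hub1_head (a point): centre of the grey head of hub 1, z 85 mm: a block 28 mm wide (own x), 36 mm long (own y), from z 68 to 104 mm on a narrow neck, a black line along own y on its top; the keyway is a square 15 mm tunnel through it along own y. Turns about own z with about 0.06 N m friction, over half a turn each way (0.45 to 2.69 rad out of line at the start), stays where left. Lined up: own y parallel to the manifold's y, either way round
- cap1_centre (a point): black dust cap 1, may be absent; starts over hub 1, resting on its top; lifts straight off. Round, 56 mm across, 62 mm tall, 50 g; hollow, open below (skirt 40 mm deep, 50 mm inside, 3 mm wall, so lift it 45 mm or more to clear the hub); on top a knob 20 mm across, 18 mm tall. This point: on its axis, half-way up. Own z points to the knob, whose centre is 22 mm further along z
- cap1: the same cap 1, may be absent; origin at the centre of the open rim
- hub2_head (a point): centre of the grey head of hub 2, z 85 mm: a block 28 mm wide (own x), 36 mm long (own y), from z 68 to 104 mm on a narrow neck, a black line along own y on its top; the keyway is a square 15 mm tunnel through it along own y. Turns about own z with about 0.06 N m friction, over half a turn each way (0.45 to 2.69 rad out of line at the start), stays where left. Lined up: own y parallel to the manifold's y, either way round
- cap2_centre (a point): black dust cap 2, may be absent; starts over hub 2, resting on its top; lifts straight off. Round, 56 mm across, 62 mm tall, 50 g; hollow, open below (skirt 40 mm deep, 50 mm inside, 3 mm wall, so lift it 45 mm or more to clear the hub); on top a knob 20 mm across, 18 mm tall. This point: on its axis, half-way up. Own z points to the knob, whose centre is 22 mm further along z
- cap2: the same cap 2, may be absent; origin at the centre of the open rim
- hub3_head (a point): centre of the grey head of hub 3, z 85 mm: a block 28 mm wide (own x), 36 mm long (own y), from z 68 to 104 mm on a narrow neck, a black line along own y on its top; the keyway is a square 15 mm tunnel through it along own y. Turns about own z with about 0.06 N m friction, over half a turn each way (0.45 to 2.69 rad out of line at the start), stays where left. Lined up: own y parallel to the manifold's y, either way round
- cap3_centre (a point): black dust cap 3, may be absent; starts over hub 3, resting on its top; lifts straight off. Round, 56 mm across, 62 mm tall, 50 g; hollow, open below (skirt 40 mm deep, 50 mm inside, 3 mm wall, so lift it 45 mm or more to clear the hub); on top a knob 20 mm across, 18 mm tall. This point: on its axis, half-way up. Own z points to the knob, whose centre is 22 mm further along z
- cap3: the same cap 3, may be absent; origin at the centre of the open rim
- rod_handle (a point): loose lockout rod: this is the centre of its square grey handle, 22 x 22 mm, 50 mm long along own x. From its front face (25 mm ahead) a round steel shank, 10 mm thick, round-ended, runs along own +x to the tip, 335 mm from this point. About 160 g, balance point roughly 45 mm ahead. It starts with handle on the table, shank on a 6 mm white board, tip pointing roughly away from the robot
- rod_tip (a point): the end of the rod's shank, on its axis
- rod: the same rod; origin under the handle's centre, 11 mm below the axis
- tray: white open tray, fixed, 212 mm (own x) x 150 mm (own y), 35 mm tall, walls and floor 5 mm; origin at the centre of its underside, on the table
- spray: closed clear spray-refill bottle, 68 mm across, 170 mm tall; a bystander, loose, to be left alone; origin on its underside
- tumbler: glass tumbler, 68 mm across, 90 mm tall; a bystander, loose, to be left alone; origin on its underside
- bowl: white bowl, 120 mm across, 45 mm tall; a bystander, loose, to be left alone; origin on its underside
- scrub: wooden scrubbing brush, bristles down, 95 x 45 x 32 mm; a bystander, loose, to be left alone; origin on its underside
- driver: screwdriver lying flat; a bystander, loose, to be left alone; origin on its underside
- jar: closed glass jar, 60 mm across, 80 mm tall; a bystander, loose, to be left alone; origin on its underside
- nozzle: small brass cylinder (a spare spray nozzle), 28 mm across, 30 mm tall; a bystander, loose, to be left alone; origin on its underside
Things that resemble listed ones, but are neither listed nor needed, are in the scene too. What is shaped like the cap1 but green or red is not meant.

How it is judged:
By the outcome, as a careful person would: the job done as asked, in the order asked, and still so for the second after the job is handed in, with the robot touching nothing.
Of cap1, cap2, cap3 only 2 to 3 are there at a start; the rules pass over those that are not, and their reading is None.
At some moment in a run one of rod may be knocked a few centimetres aside while the robot is not near it.
Once in a run the grip may slacken for a moment while it holds something.
It also fails if it takes over 192 s, if anything falls off the work surface, if the arm or the gripper's body presses on something with over 40 N, if the wrist force passes 120 N, or if a joint passes its speed limit or range.

## Working session

There is one attempt and no reset: what is moved stays moved. The work goes in short steps, Python scripts to look and compute and a tool call to move; the robot and the scene stay as the last step left them, time stands still between calls to the robot, and variables do not carry over. Pictures are saved under pics/ and viewed, about 12 in all and at most 16, crops included, and the job is handed in when it is done.

Besides the shell and the picture viewer there is one more tool, called after ">>>" in YAML: its name, and indented under it one key for each argument. jog_arm: Moves the arm, as the interface text tells. Its arguments: {"type":"object","properties":{"increments":{"type":"array"},"force":{"type":"number"}},"required":["increments"]}

```bash
mkdir -p pics; ls
cat > h.py <<'E'
import numpy as np,cv2
from workcell import readout, read_camera, bot, spotter
from scipy.spatial.transform import Rotation as R
def px2w(c,u,v,z=None,d=None):
    T=c["world_from_camera"]; r=np.array([(u-c["cx"])/c["fx"],(v-c["cy"])/c["fy"],1.])
    o=T[:3,3]; w=T[:3,:3]@r
    if z is not None: return o+w*(z-o[2])/w[2]
    if d is None: d=c["range_z"][int(round(v)),int(round(u))]
    return o+w*d
def w2px(c,p):
    T=np.linalg.inv(c["world_from_camera"]); q=T[:3,:3]@np.asarray(p)+T[:3,3]
    return np.array([c["fx"]*q[0]/q[2]+c["cx"],c["fy"]*q[1]/q[2]+c["cy"]])
def cloud(c):
    v,u=np.mgrid[:420,:560]; d=c["range_z"]
    P=np.stack([(u-c["cx"])/c["fx"]*d,(v-c["cy"])/c["fy"]*d,d],-1)
    T=c["world_from_camera"]; W=P@T[:3,:3].T+T[:3,3]; W[d==0]=np.nan; return W
def save(n,img,k=1,box=None):
    if box: img=img[box[1]:box[3],box[0]:box[2]]
    cv2.imwrite("pics/"+n,cv2.resize(img,None,fx=k,fy=k,interpolation=cv2.INTER_CUBIC))
def st():
    s=readout.read_state(); Rm=R.from_rotvec(s["tcp_rot"]).as_matrix(); return s,np.array(s["tool_pos"]),Rm
def show():
    s,p,Rm=st(); print("t",round(s["time"],2),"p",p.round(4),"x",Rm[:,0].round(3),"y",Rm[:,1].round(3),"z",Rm[:,2].round(3),"F",np.round(s["wrist_force"],1),"w",round(s["width"],3),"q",np.round(s["q"],2))
E
python3 - <<'E'
from h import *
show()
for n in ["top","scene"]:
    c=read_camera(n); print(n,c["fx"],c["world_from_camera"].round(3).tolist())
    save(n+"0.png",c["img"],1.4)
    if n=="top":
      for t in ["cap1_centre","cap2_centre","cap3_centre","hub1_head","hub2_head","hub3_head","rod_handle","rod_tip","tray","manifold","rod"]:
        for r in spotter.spot_point(c,t)[:4]:
            u,v=r["location"]; print(t,round(r["p"],2),np.round([u,v]),px2w(c,u,v).round(3))
E
```

```text
pics
t 0.0 p [0.2804 0.6133 0.2439] x [ 0.416  0.909 -0.002] y [-0.001 -0.002 -1.   ] z [-0.909  0.416  0.   ] F [-0.2 -0.6 -0. ] w 0.998 q [ 1.11  0.26  1.61 -0.    1.27 -0.04]
top 482.4418082495435 [[-0.014, -0.995, 0.101, 0.419], [-1.0, 0.011, -0.026, 0.008], [0.024, -0.101, -0.995, 1.172], [0.0, 0.0, 0.0, 1.0]]
cap1_centre 0.88 [308. 274.] [ 0.376 -0.084  0.055]
cap1_centre 0.87 [392. 276.] [ 0.367 -0.277  0.059]
cap1_centre 0.72 [243. 174.] [0.609 0.062 0.062]
cap1_centre 0.71 [278. 217.] [ 0.501 -0.017  0.126]
cap3_centre 0.73 [204. 218.] [0.502 0.146 0.122]
hub1_head 0.21 [307. 134.] [ 0.718 -0.094  0.001]
hub2_head 0.8 [239. 219.] [0.5   0.07  0.103]
rod_handle 0.61 [435. 248.] [ 0.432 -0.394  0.021]
rod_tip 0.94 [382. 122.] [ 0.747 -0.281  0.001]
rod_tip 0.58 [241. 220.] [0.497 0.066 0.107]
tray 0.65 [116. 240.] [0.461 0.371 0.006]
manifold 0.73 [240. 219.] [0.5   0.068 0.106]
rod 0.98 [435. 249.] [ 0.43  -0.394  0.021]
scene 410.22239452456097 [[-0.536, 0.525, -0.661, 1.154], [0.844, 0.343, -0.412, 0.381], [0.011, -0.779, -0.627, 0.655], [0.0, 0.0, 0.0, 1.0]]
```

View pics/top0.png

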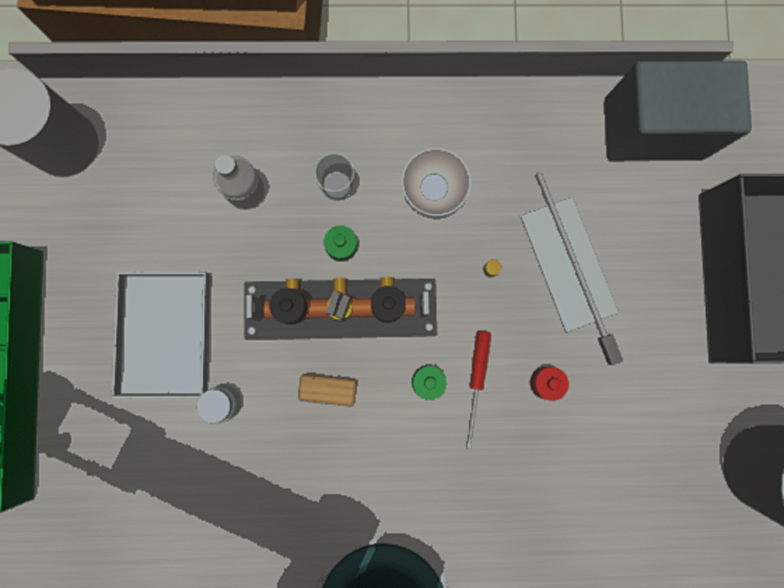

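View pics/scene0.png

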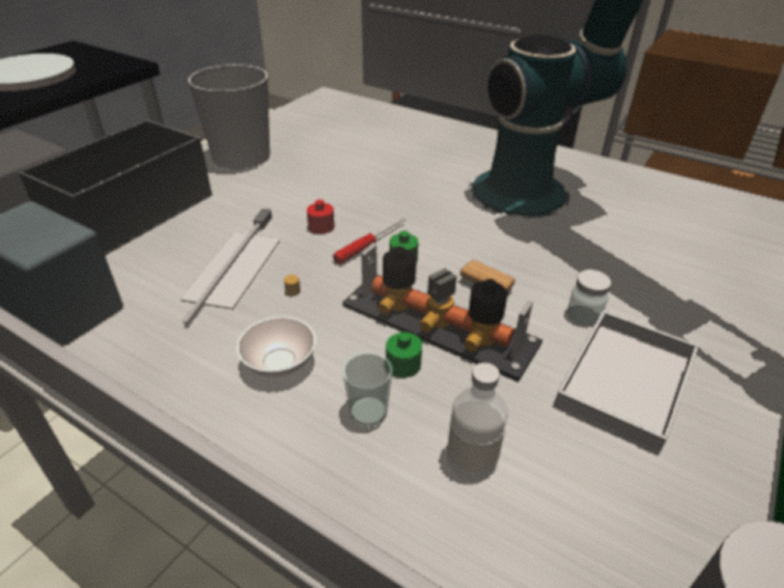

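Run:
```python
from h import *
c=read_camera("top"); W=cloud(c); z=W[...,2]; x=W[...,0]; y=W[...,1]
roi=(x>.4)&(x<.6)&(y>-.12)&(y<.26)
n,l,s,ce=cv2.connectedComponentsWithStats((roi&(z>.085)).astype(np.uint8))
for i in range(1,n):
    if s[i,4]<12: continue
    m=l==i; P=W[m]; zt=np.percentile(P[:,2],95); Q=P[P[:,2]>zt-.008]
    print(s[i].tolist(),"ztop",zt.round(3),"mean",Q.mean(0).round(4),"min",Q.min(0).round(3),"max",Q.max(0).round(3),"rect",cv2.minAreaRect((Q[:,:2]*1000).astype(np.float32)))
b=roi&(z>.006)&(z<.02); print("base",cv2.minAreaRect((W[b][:,:2]*1000).astype(np.float32)))
t=(x>.3)&(x<.62)&(y>.25)&(y<.5)&(z>.025)&(z<.04)
print("tray rim",cv2.minAreaRect((W[t][:,:2]*1000).astype(np.float32)))
save("c1.png",c["img"],4,(165,190,320,255))
```

```text
[265, 204, 25, 26, 507] ztop 0.126 mean [ 0.5043 -0.0137  0.1252] min [ 0.495 -0.022  0.119] max [ 0.513 -0.005  0.129] rect ((504.1193542480469, -13.571008682250977), (17.5123233795166, 17.67514419555664), 89.85597229003906)
[192, 206, 27, 26, 528] ztop 0.126 mean [0.503  0.1455 0.1255] min [0.493 0.136 0.118] max [0.513 0.156 0.131] rect ((503.24658203125, 145.26487731933594), (18.111448287963867, 18.315715789794922), 26.580181121826172)
[233, 208, 17, 20, 214] ztop 0.107 mean [0.5038 0.0659 0.1038] min [0.485 0.048 0.099] max [0.524 0.084 0.109] rect ((503.89434814453125, 66.06175994873047), (28.02499008178711, 35.344215393066406), 70.4506607055664)
[302, 208, 4, 17, 68] ztop 0.107 mean [ 0.5064 -0.0736  0.1041] min [ 0.487 -0.077  0.099] max [ 0.523 -0.07   0.108] rect ((505.11688232421875, -73.08811950683594), (6.868609428405762, 35.98545837402344), 89.6218032836914)
[176, 211, 6, 17, 85] ztop 0.107 mean [0.5026 0.206  0.1041] min [0.486 0.202 0.1  ] max [0.52  0.21  0.109] rect ((502.8785400390625, 205.77423095703125), (33.661949157714844, 8.046648025512695), 2.2062368392944336)
base ((500.8739013671875, 80.69190216064453), (358.1502380371094, 197.8477020263672), 89.1862564086914)
tray rim ((462.82159423828125, 347.14263916015625), (194.16937255859375, 211.1632843017578), 89.54390716552734)
```

View pics/c1.png

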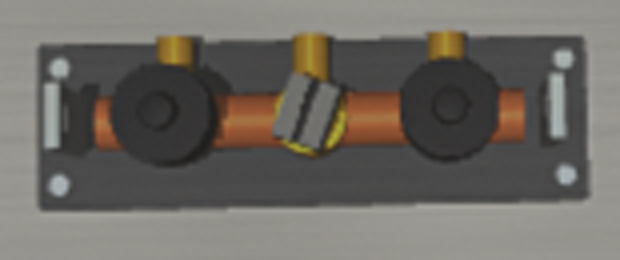

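```bash
cat >> h.py <<'E'
def jaw(deg):
    a=np.radians(deg); x=np.array([np.cos(a),np.sin(a),0]); y=np.array([0,0,-1.]); return np.stack([x,y,np.cross(x,y)],1)
def plan(legs,w):
    """legs: (target xyz, jaw deg, rows); prints rows of tool increments"""
    s,p,Rm=st(); show()
    for t,a,n in legs:
        t=np.array(t,float); G=jaw(a); rv=R.from_matrix(Rm.T@G).as_rotvec()
        for i in range(n):
            Ra=Rm@R.from_rotvec(rv*i/n).as_matrix()
            d=Ra.T@((t-p)/n); print([*[round(float(v),4) for v in d],*[round(float(v),4) for v in rv/n],w])
        p,Rm=t,G; print("--")
E
python3 -c "
from h import *
plan([((.503,.1455,.19),0.6,10)],.5)"
```

```text
t 0.7 p [0.2807 0.6139 0.2453] x [0.416 0.909 0.   ] y [ 0.  0. -1.] z [-0.909  0.416 -0.   ] F [ 0.4  0.7 -0.8] w 1.003 q [ 1.11  0.26  1.6  -0.    1.27 -0.04]
[-0.0334, 0.0055, -0.0397, -0.0, 0.1132, 0.0, 0.5]
[-0.0287, 0.0055, -0.0432, -0.0, 0.1132, 0.0, 0.5]
[-0.0236, 0.0055, -0.0462, -0.0, 0.1132, 0.0, 0.5]
[-0.0182, 0.0055, -0.0485, -0.0, 0.1132, 0.0, 0.5]
[-0.0126, 0.0055, -0.0503, -0.0, 0.1132, 0.0, 0.5]
[-0.0069, 0.0055, -0.0514, -0.0, 0.1132, 0.0, 0.5]
[-0.001, 0.0055, -0.0518, -0.0, 0.1132, 0.0, 0.5]
[0.0048, 0.0055, -0.0516, -0.0, 0.1132, 0.0, 0.5]
[0.0106, 0.0055, -0.0507, -0.0, 0.1132, 0.0, 0.5]
[0.0163, 0.0055, -0.0492, -0.0, 0.1132, 0.0, 0.5]
--
```

>>> jog_arm:
  increments:
    - [-0.033,0.0055,-0.04,0,0.113,0,0.5]
    - [-0.029,0.0055,-0.043,0,0.113,0,0.5]
    - [-0.024,0.0055,-0.046,0,0.113,0,0.5]
    - [-0.018,0.0055,-0.0485,0,0.113,0,0.5]
    - [-0.0125,0.0055,-0.05,0,0.113,0,0.5]
    - [-0.007,0.0055,-0.0515,0,0.113,0,0.5]
    - [-0.001,0.0055,-0.052,0,0.113,0,0.5]
    - [0.005,0.0055,-0.0515,0,0.113,0,0.5]
    - [0.0105,0.0055,-0.0505,0,0.113,0,0.5]
    - [0.016,0.0055,-0.049,0,0.113,0,0.5]
  force: 60

```text
time: 1.95
tool_pos: [0.5025, 0.134, 0.191]
tcp_rot: [-1.565, 0.007, -0.02]
wrist_force: [0.3, -0.1, 0.3]
width: 0.502
```

```bash
python3 -c "
from h import *
plan([((.503,.1455,.19),0.6,2),((.503,.1455,.127),0.6,3)],.5)
c=read_camera('wrist'); save('w1.png',c['img'],1); print(c['world_from_camera'].round(3))
W=cloud(c); m=(W[...,2]>.12)&(W[...,2]<.135); print(m.sum(), W[m].mean(0), w2px(c,(.503,.1455,.126)))"
```

```text
t 1.95 p [0.5025 0.134  0.191 ] x [ 1.    -0.018  0.008] y [ 0.008  0.006 -1.   ] z [0.017 1.    0.006] F [ 0.3 -0.1  0.3] w 0.502 q [0.21 0.01 2.   0.   1.13 0.23]
[0.0002, 0.0005, 0.0057, -0.0031, -0.014, 0.0042, 0.5]
[0.0002, 0.0005, 0.0057, -0.0031, -0.014, 0.0042, 0.5]
--
[0.0, 0.021, 0.0, 0.0, 0.0, 0.0, 0.5]
[0.0, 0.021, 0.0, 0.0, 0.0, 0.0, 0.5]
[0.0, 0.021, 0.0, 0.0, 0.0, 0.0, 0.5]
--
[[ 1.    -0.019  0.003  0.503]
 [-0.017 -0.967 -0.255  0.2  ]
 [ 0.008  0.255 -0.967  0.32 ]
 [ 0.     0.     0.     1.   ]]
956 [0.50171309 0.14685307 0.1254488 ] [277.7790956 216.7700696]
```

View pics/w1.png

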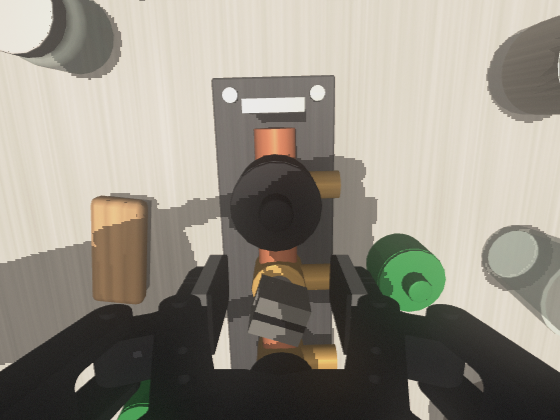

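>>> jog_arm:
  increments:
    - [0,0,0.006,-0.003,-0.014,0.004,0.5]
    - [0,0,0.006,-0.003,-0.014,0.004,0.5]
    - [0,0.021,0,0,0,0,0.5]
    - [0,0.021,0,0,0,0,0.5]
    - [0,0.02,0,0,0,0,0.5]
    - [0,0,0,0,0,0,0.1]
    - [0,0,0,0,0,0,0.1]
    - [0,0,0,0,0,0,0.1]
    - [0,0,0,0,0,0,0.1]
  force: 70

```text
time: 3.12
tool_pos: [0.5039, 0.1499, 0.1308]
tcp_rot: [-1.573, -0.019, 0.014]
wrist_force: [-0.4, -0.2, -1.2]
width: 0.195
```

>>> jog_arm:
  increments:
    - [0,0,0,0,0,0,0.1]
    - [0,-0.01,0,0,0,0,0.1]
    - [0,-0.02,0,0,0,0,0.1]
    - [0,-0.03,0,0,0,0,0.1]
    - [0,-0.03,0,0,0,0,0.1]

```text
time: 3.75
tool_pos: [0.5043, 0.1498, 0.2238]
tcp_rot: [-1.572, -0.019, 0.012]
wrist_force: [-0.2, -0.4, -0.7]
width: 0.193
```

```bash
python3 -c "
from h import *
c=read_camera('top'); save('t2.png',c['img'],2,(60,140,340,320))
W=cloud(c); x,y,z=W[...,0],W[...,1],W[...,2]
for n,l,h in [('floor',.002,.009),('rim',.028,.042)]:
    t=(x>.33)&(x<.6)&(y>.285)&(y<.47)&(z>l)&(z<h); P=W[t]; print(n,np.percentile(P,[1,50,99],axis=0).round(3).tolist())
j=(x>.33)&(x<.5)&(y>.2)&(y<.33)&(z>.06)&(z<.1); print('jar',W[j].mean(0).round(3))
plan([((.54,.37,.21),0.6,5),((.54,.37,.074),0.6,4)],.1)"
```

```text
floor [[0.336, 0.292, 0.002], [0.439, 0.404, 0.005], [0.589, 0.467, 0.009]]
rim [[0.358, 0.292, 0.028], [0.435, 0.436, 0.034], [0.569, 0.443, 0.039]]
jar [0.35  0.264 0.079]
t 3.8 p [0.5069 0.1505 0.229 ] x [1.    0.02  0.012] y [ 0.012  0.    -1.   ] z [-0.02  1.   -0.  ] F [1.6 0.7 2.5] w 0.194 q [ 0.24 -0.01  1.94 -0.    1.2   0.22]
[0.0074, 0.0039, 0.0438, -0.0, 0.0019, 0.0024, 0.1]
[0.0074, 0.0039, 0.0438, -0.0, 0.0019, 0.0024, 0.1]
[0.0073, 0.0038, 0.0438, -0.0, 0.0019, 0.0024, 0.1]
[0.0072, 0.0038, 0.0438, -0.0, 0.0019, 0.0024, 0.1]
[0.0071, 0.0038, 0.0438, -0.0, 0.0019, 0.0024, 0.1]
--
[0.0, 0.034, 0.0, 0.0, 0.0, 0.0, 0.1]
[0.0, 0.034, 0.0, 0.0, 0.0, 0.0, 0.1]
[0.0, 0.034, 0.0, 0.0, 0.0, 0.0, 0.1]
[0.0, 0.034, 0.0, 0.0, 0.0, 0.0, 0.1]
--
```

View pics/t2.png

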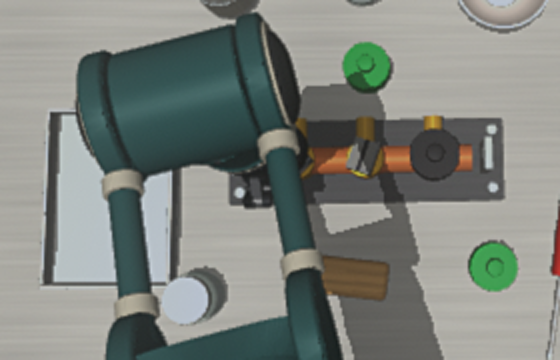

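>>> jog_arm:
  increments:
    - [0.005,0.002,0.044,0,0,0,0.1]
    - [0.005,0.002,0.044,0,0,0,0.1]
    - [0.005,0.002,0.044,0,0,0,0.1]
    - [0.003,0.002,0.044,0,0,0,0.1]
    - [0,0.002,0.044,0,0,0,0.1]
    - [0,0.03,0.008,0,0,0,0.1]
    - [0,0.035,0,0,0,0,0.1]
    - [0,0.03,0,0,0,0,0.1]
    - [0,0.025,0,0,0,0,0.1]

```text
time: 4.92
tool_pos: [0.5366, 0.3925, 0.1101]
tcp_rot: [-1.555, -0.046, -0.02]
wrist_force: [1.2, -0.4, -0.4]
width: 0.192
```

>>> jog_arm:
  increments:
    - [-0.006,0,-0.01,0.008,0,0,0.1]
    - [-0.006,0,-0.01,0.008,0,0,0.1]
    - [0,0.015,0,0,0,0,0.1]
    - [0,0.013,0,0,0,0,0.1]
    - [0,0.008,0,0,0,0,0.1]
    - [0,0,0,0,0,0,0.1]

```text
time: 5.68
tool_pos: [0.5272, 0.3723, 0.0728]
tcp_rot: [-1.536, -0.047, -0.022]
wrist_force: [-0.1, -0.5, -0.1]
width: 0.192
```

>>> jog_arm:
  increments:
    - [0,0,0,0,0,0,0.5]
    - [0,0,0,0,0,0,0.5]
    - [0,0,0,0,0,0,0.5]
    - [0,-0.02,0,0,0,0,0.5]
    - [0,-0.04,0,0,0,0,0.5]
    - [0,-0.04,0,0,0,0,0.5]

```text
time: 6.42
tool_pos: [0.5215, 0.3684, 0.1749]
tcp_rot: [-1.539, -0.044, -0.019]
wrist_force: [-0.1, 0.0, 0.2]
width: 0.5
```

```bash
python3 -c "
from h import *
plan([((.504,-.0137,.18),0.6,8),((.504,-.0137,.13),0.6,3)],.5)"
```

```text
t 6.42 p [0.5215 0.3684 0.1749] x [0.999 0.016 0.041] y [ 0.04   0.032 -0.999] z [-0.017  0.999  0.032] F [-0.1  0.   0.2] w 0.5 q [0.57 0.22 1.8  0.01 1.08 0.55]
[-0.0029, -0.0023, -0.0477, -0.004, 0.0007, 0.0051, 0.5]
[-0.0029, -0.0021, -0.0477, -0.004, 0.0007, 0.0051, 0.5]
[-0.0029, -0.0019, -0.0477, -0.004, 0.0007, 0.0051, 0.5]
[-0.0028, -0.0017, -0.0477, -0.004, 0.0007, 0.0051, 0.5]
[-0.0028, -0.0015, -0.0477, -0.004, 0.0007, 0.0051, 0.5]
[-0.0028, -0.0013, -0.0477, -0.004, 0.0007, 0.0051, 0.5]
[-0.0027, -0.001, -0.0477, -0.004, 0.0007, 0.0051, 0.5]
[-0.0027, -0.0008, -0.0477, -0.004, 0.0007, 0.0051, 0.5]
--
[0.0, 0.0167, 0.0, 0.0, 0.0, 0.0, 0.5]
[0.0, 0.0167, 0.0, 0.0, 0.0, 0.0, 0.5]
[0.0, 0.0167, 0.0, 0.0, 0.0, 0.0, 0.5]
--
```

>>> jog_arm:
  increments:
    - [-0.003,-0.003,-0.048,-0.004,0.001,0.005,0.5]
    - [-0.003,-0.003,-0.048,-0.004,0.001,0.005,0.5]
    - [-0.003,-0.003,-0.048,-0.004,0.001,0.005,0.5]
    - [-0.003,-0.003,-0.048,-0.004,0.001,0.005,0.5]
    - [-0.003,-0.002,-0.048,-0.004,0.001,0.005,0.5]
    - [-0.003,-0.002,-0.048,-0.004,0.001,0.005,0.5]
    - [-0.003,-0.001,-0.048,-0.004,0.001,0.005,0.5]
    - [-0.002,0,-0.048,-0.004,0.001,0.005,0.5]

```text
time: 7.42
tool_pos: [0.511, -0.0212, 0.2054]
tcp_rot: [-1.562, -0.038, -0.014]
wrist_force: [-0.2, -0.1, 0.0]
width: 0.498
```

```bash
python3 -c "
from h import *
plan([((.504,-.0137,.18),0.6,2),((.504,-.0137,.128),0.6,3)],.5)
"
```

```text
t 7.42 p [ 0.511  -0.0212  0.2054] x [0.999 0.015 0.033] y [ 0.033  0.009 -0.999] z [-0.015  1.     0.008] F [-0.2 -0.1  0. ] w 0.498 q [-0.1  -0.04  2.01  0.01  1.13 -0.12]
[-0.0039, 0.0126, 0.0037, -0.0043, 0.0024, 0.0164, 0.5]
[-0.0037, 0.0127, 0.0038, -0.0043, 0.0024, 0.0164, 0.5]
--
[0.0, 0.0173, 0.0, 0.0, 0.0, 0.0, 0.5]
[0.0, 0.0173, 0.0, 0.0, 0.0, 0.0, 0.5]
[0.0, 0.0173, 0.0, 0.0, 0.0, 0.0, 0.5]
--
```

>>> jog_arm:
  increments:
    - [-0.004,0.0125,0.004,-0.004,0.002,0.016,0.5]
    - [-0.004,0.0125,0.002,-0.004,0.002,0.016,0.5]
    - [0,0.018,0,0,0,0,0.5]
    - [0,0.018,0,0,0,0,0.5]
    - [0,0.016,0,0,0,0,0.5]
    - [0,0,0,0,0,0,0.1]
    - [0,0,0,0,0,0,0.1]
    - [0,0,0,0,0,0,0.1]
    - [0,0,0,0,0,0,0.1]
    - [0,0,0,0,0,0,0.1]

```text
time: 8.68
tool_pos: [0.5048, -0.013, 0.1278]
tcp_rot: [-1.571, -0.014, 0.006]
wrist_force: [-1.2, -0.3, -0.9]
width: 0.193
```

```bash
python3 -c "
from h import *
p=st()[1]
plan([((p[0],p[1],.225),0.6,3),((.425,.365,.225),0.6,8),((.415,.37,.08),0.6,4)],.1)
"
```

```text
t 8.68 p [ 0.5048 -0.013   0.1278] x [1.    0.013 0.005] y [ 0.005  0.    -1.   ] z [-0.013  1.     0.   ] F [-1.2 -0.3 -0.9] w 0.193 q [-0.08  0.05  2.08  0.    1.01 -0.09]
[0.0002, -0.0324, 0.0, -0.0, 0.0009, 0.0016, 0.1]
[0.0001, -0.0324, 0.0, -0.0, 0.0009, 0.0016, 0.1]
[0.0001, -0.0324, 0.0, -0.0, 0.0009, 0.0016, 0.1]
--
[-0.0095, 0.0, 0.0474, 0.0, 0.0, 0.0, 0.1]
[-0.0095, 0.0, 0.0474, 0.0, 0.0, 0.0, 0.1]
[-0.0095, 0.0, 0.0474, 0.0, 0.0, 0.0, 0.1]
[-0.0095, 0.0, 0.0474, 0.0, 0.0, 0.0, 0.1]
[-0.0095, 0.0, 0.0474, 0.0, 0.0, 0.0, 0.1]
[-0.0095, 0.0, 0.0474, 0.0, 0.0, 0.0, 0.1]
[-0.0095, 0.0, 0.0474, 0.0, 0.0, 0.0, 0.1]
[-0.0095, 0.0, 0.0474, 0.0, 0.0, 0.0, 0.1]
--
[-0.0025, 0.0363, 0.0013, 0.0, 0.0, 0.0, 0.1]
[-0.0025, 0.0363, 0.0013, 0.0, 0.0, 0.0, 0.1]
[-0.0025, 0.0363, 0.0013, 0.0, 0.0, 0.0, 0.1]
[-0.0025, 0.0363, 0.0013, 0.0, 0.0, 0.0, 0.1]
--
```

>>> jog_arm:
  increments:
    - [0,-0.02,0,0,0.001,0.001,0.1]
    - [0,-0.035,0,0,0.001,0.002,0.1]
    - [0,-0.04,0,0,0,0,0.1]
    - [-0.009,0,0.045,0,0,0,0.1]
    - [-0.009,0,0.046,0,0,0,0.1]
    - [-0.009,0,0.046,0,0,0,0.1]
    - [-0.009,0,0.046,0,0,0,0.1]
    - [-0.009,0,0.046,0,0,0,0.1]
    - [-0.009,0,0.046,0,0,0,0.1]
    - [-0.009,0,0.046,0,0,0,0.1]

```text
time: 9.93
tool_pos: [0.4389, 0.3135, 0.2282]
tcp_rot: [-1.568, -0.007, -0.005]
wrist_force: [0.6, 0.7, -0.4]
width: 0.198
```

```bash
python3 -c "
from h import *
plan([((.42,.37,.19),0.6,2),((.42,.37,.070),0.6,5)],.1)
"
```

```text
t 9.93 p [0.4389 0.3135 0.2282] x [1.    0.001 0.008] y [ 0.008  0.002 -1.   ] z [-0.001  1.     0.002] F [ 0.6  0.7 -0.4] w 0.198 q [ 0.58  0.01  1.92 -0.    1.2   0.57]
[-0.0096, 0.0191, 0.0282, -0.0011, -0.0046, 0.0038, 0.1]
[-0.0094, 0.0191, 0.0283, -0.0011, -0.0046, 0.0038, 0.1]
--
[0.0, 0.024, 0.0, 0.0, 0.0, 0.0, 0.1]
[0.0, 0.024, 0.0, 0.0, 0.0, 0.0, 0.1]
[0.0, 0.024, 0.0, 0.0, 0.0, 0.0, 0.1]
[0.0, 0.024, 0.0, 0.0, 0.0, 0.0, 0.1]
[0.0, 0.024, 0.0, 0.0, 0.0, 0.0, 0.1]
--
```

>>> jog_arm:
  increments:
    - [-0.009,0.015,0.023,0,0,0,0.1]
    - [-0.007,0.02,0.015,0,0,0,0.1]
    - [0,0.022,0,0,0,0,0.1]
    - [0,0.022,0,0,0,0,0.1]
    - [0,0.022,0,0,0,0,0.1]

```text
time: 10.55
tool_pos: [0.4238, 0.3589, 0.1278]
tcp_rot: [-1.563, -0.016, -0.005]
wrist_force: [-0.2, -0.9, -0.8]
width: 0.199
```

Rim goes to the floor at TCP ≈ 0.069.

>>> jog_arm:
  increments:
    - [0,0.02,0.008,0,0,0,0.1]
    - [0,0.018,0.003,0,0,0,0.1]
    - [0,0.01,0,0,0,0,0.1]
    - [0,0.003,0,0,0,0,0.1]
    - [0,0,0,0,0,0,0.1]

```text
time: 11.18
tool_pos: [0.4236, 0.3693, 0.0734]
tcp_rot: [-1.565, -0.014, -0.004]
wrist_force: [-0.2, -0.1, -0.5]
width: 0.207
```

>>> jog_arm:
  increments:
    - [0,0.003,0,0,0,0,0.1]
    - [0,0,0,0,0,0,0.5]
    - [0,0,0,0,0,0,0.5]
    - [0,-0.02,0,0,0,0,0.5]
    - [0,-0.05,0,0,0,0,0.5]
    - [0.01,-0.05,-0.02,0,0,0,0.6]
    - [0.01,-0.04,-0.05,0,0,0,0.7]
    - [0.01,-0.03,-0.05,0,0,0,0.7]
    - [0.01,0,-0.05,0,0,0,0.7]

```text
time: 12.3
tool_pos: [0.4648, 0.1995, 0.2683]
tcp_rot: [-1.562, -0.026, -0.005]
wrist_force: [0.8, 0.4, -0.2]
width: 0.699
```

```bash
python3 -c "
from h import *
plan([((.49,.02,.30),0.6,4)],.7)
"
```

```text
t 12.3 p [0.4648 0.1995 0.2683] x [1.    0.013 0.02 ] y [ 0.019  0.008 -1.   ] z [-0.013  1.     0.008] F [ 0.8  0.4 -0.2] w 0.699 q [ 0.36 -0.09  1.94  0.    1.27  0.34]
[0.0059, -0.0082, -0.0449, -0.002, 0.0007, 0.0049, 0.7]
[0.0059, -0.0081, -0.0449, -0.002, 0.0007, 0.0049, 0.7]
[0.0058, -0.008, -0.0449, -0.002, 0.0007, 0.0049, 0.7]
[0.0058, -0.008, -0.0449, -0.002, 0.0007, 0.0049, 0.7]
--
```

>>> jog_arm:
  increments:
    - [0.006,-0.008,-0.045,-0.002,0,0.005,0.7]
    - [0.006,-0.008,-0.045,-0.002,0,0.005,0.7]
    - [0.006,-0.008,-0.045,-0.002,0,0.005,0.7]
    - [0.006,-0.008,-0.035,-0.002,0,0.005,0.7]
    - [0,0,0,0,0,0,0.7]

```text
time: 12.92
tool_pos: [0.4918, 0.021, 0.3045]
tcp_rot: [-1.571, -0.012, 0.002]
wrist_force: [0.2, 0.9, 0.1]
width: 0.702
```

```bash
cat > hubs.py <<'E'
from h import *
def hubs(c):
    W=cloud(c); x,y,z=W[...,0],W[...,1],W[...,2]
    for n,hx,hy in [(1,.5043,-.0137),(2,.5038,.066),(3,.503,.1455)]:
        m=(np.hypot(x-hx,y-hy)<.03)&(z>.097)&(z<.112)
        if m.sum()<30: print(n,"few",m.sum()); continue
        r=cv2.minAreaRect((W[m][:,:2]*1000).astype(np.float32)); (cx,cy),(w,h),a=r
        ax=a if w<h else a+90   # angle of short side = own x
        print("hub",n,"c",round(cx,1),round(cy,1),"size",round(w,1),round(h,1),"own-x deg",round((ax+90)%180-90,1),"n",m.sum())
E
python3 -c "
from hubs import *
show()
c=read_camera('wrist'); save('w3.png',c['img'],1); hubs(c); hubs(read_camera('top'))
"
```

```text
t 12.93 p [0.4918 0.021  0.3045] x [1.    0.009 0.007] y [ 0.007 -0.    -1.   ] z [-0.009  1.    -0.   ] F [0.2 0.9 0.1] w 0.702 q [-0.01 -0.12  1.91 -0.    1.35 -0.02]
hub 1 c 502.7 -14.0 size 28.1 36.4 own-x deg 32.9 n 1132
hub 2 c 502.1 65.8 size 28.1 36.0 own-x deg 70.6 n 1284
hub 3 c 501.5 145.8 size 36.3 28.2 own-x deg -43.6 n 1614
1 few 0
2 few 0
3 few 12
```

View pics/w3.png

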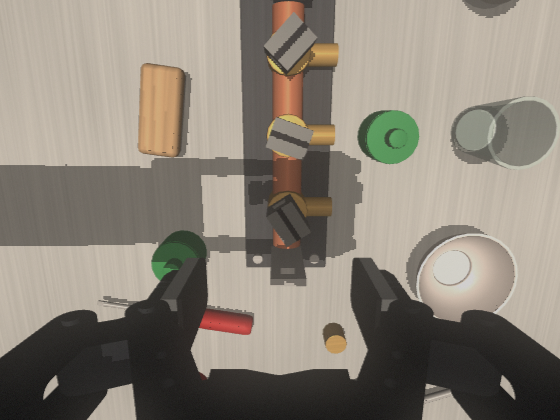

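```bash
python3 -c "
from hubs import *
plan([((.503,-.014,.16),32.9,5),((.503,-.014,.089),32.9,4)],.7)
"
```

```text
t 13.03 p [0.491  0.023  0.3035] x [1.    0.011 0.005] y [ 0.005  0.001 -1.   ] z [-0.011  1.     0.001] F [0.6 0.3 0. ] w 0.701 q [-0.   -0.12  1.91  0.    1.35 -0.02]
[0.0022, 0.0287, -0.0074, 0.0002, -0.1126, 0.0011, 0.7]
[0.0013, 0.0287, -0.0076, 0.0002, -0.1126, 0.0011, 0.7]
[0.0005, 0.0287, -0.0078, 0.0002, -0.1126, 0.0011, 0.7]
[-0.0003, 0.0287, -0.0078, 0.0002, -0.1126, 0.0011, 0.7]
[-0.0012, 0.0287, -0.0077, 0.0002, -0.1126, 0.0011, 0.7]
--
[0.0, 0.0178, 0.0, 0.0, 0.0, 0.0, 0.7]
[0.0, 0.0178, 0.0, 0.0, 0.0, 0.0, 0.7]
[0.0, 0.0178, 0.0, 0.0, 0.0, 0.0, 0.7]
[0.0, 0.0178, 0.0, 0.0, 0.0, 0.0, 0.7]
--
```

>>> jog_arm:
  increments:
    - [0.002,0.029,-0.0075,0,-0.113,0.001,0.7]
    - [0.001,0.029,-0.0075,0,-0.113,0.001,0.7]
    - [0.0005,0.029,-0.008,0,-0.113,0.001,0.7]
    - [0,0.029,-0.008,0,-0.113,0.001,0.7]
    - [-0.001,0.025,-0.007,0,-0.113,0.001,0.7]
    - [0,0,0,0,0,0,0.7]

```text
time: 13.78
tool_pos: [0.5019, -0.0058, 0.1578]
tcp_rot: [-1.516, -0.473, 0.472]
wrist_force: [0.1, -0.7, 0.5]
width: 0.698
```

```bash
python3 -c "
from hubs import *
plan([((.503,-.014,.14),32.9,2),((.503,-.014,.089),32.9,3)],.7)
"
```

```text
t 13.78 p [ 0.5019 -0.0058  0.1578] x [0.823 0.567 0.001] y [-0.     0.003 -1.   ] z [-0.567  0.823  0.002] F [ 0.1 -0.7  0.5] w 0.698 q [-0.06  0.01  2.06  0.    1.07 -0.67]
[-0.0019, 0.0089, -0.0037, -0.0012, 0.0145, 0.0007, 0.7]
[-0.0018, 0.0089, -0.0037, -0.0012, 0.0145, 0.0007, 0.7]
--
[0.0, 0.017, 0.0, 0.0, 0.0, 0.0, 0.7]
[0.0, 0.017, 0.0, 0.0, 0.0, 0.0, 0.7]
[0.0, 0.017, 0.0, 0.0, 0.0, 0.0, 0.7]
--
```

>>> jog_arm:
  increments:
    - [-0.002,0.009,-0.004,0,0.015,0,0.7]
    - [-0.002,0.009,-0.004,0,0.012,0,0.7]
    - [0,0.017,0,0,0,0,0.7]
    - [0,0.017,0,0,0,0,0.7]
    - [0,0.016,0,0,0,0,0.7]
    - [0,0,0,0,0,0,0.2]
    - [0,0,0,0,0,0,0.2]
    - [0,0,0,0,0,0,0.2]
    - [0,0,0,0,0,0,0.2]
  force: 40

```text
time: 14.9
tool_pos: [0.5028, -0.0145, 0.0878]
tcp_rot: [-1.522, -0.448, 0.45]
wrist_force: [-0.3, -0.5, -2.6]
width: 0.321
```

```bash
python3 -c "
from hubs import *
plan([((.503,-.014,.0895),0.5,5)],.2)
"
```

```text
t 14.9 p [ 0.5028 -0.0145  0.0878] x [ 0.84   0.542 -0.   ] y [-0.001  0.001 -1.   ] z [-0.542  0.84   0.002] F [-0.3 -0.5 -2.6] w 0.321 q [-0.08  0.1   2.11  0.    0.93 -0.65]
[0.0001, -0.0003, 0.0, -0.0003, 0.1129, -0.0002, 0.2]
[0.0001, -0.0003, 0.0001, -0.0003, 0.1129, -0.0002, 0.2]
[0.0001, -0.0003, 0.0001, -0.0003, 0.1129, -0.0002, 0.2]
[0.0001, -0.0003, 0.0001, -0.0003, 0.1129, -0.0002, 0.2]
[0.0001, -0.0003, 0.0001, -0.0003, 0.1129, -0.0002, 0.2]
--
```

>>> jog_arm:
  increments:
    - [0,0,0,0,0.113,0,0.2]
    - [0,0,0,0,0.113,0,0.2]
    - [0,0,0,0,0.113,0,0.2]
    - [0,0,0,0,0.113,0,0.2]
    - [0,0,0,0,0.113,0,0.2]
    - [0,0,0,0,0,0,0.2]

```text
time: 15.65
tool_pos: [0.5028, -0.0145, 0.0878]
tcp_rot: [-1.57, 0.007, -0.006]
wrist_force: [-1.1, -0.1, -2.9]
width: 0.326
```

```bash
python3 -c "
from hubs import *
plan([((.503,-.014,.0895),0.5,2)],.2)
"
```

```text
t 15.65 p [ 0.5028 -0.0145  0.0878] x [ 1.    -0.008 -0.   ] y [-0.  0. -1.] z [0.008 1.    0.   ] F [-1.1 -0.1 -2.9] w 0.326 q [-0.08  0.1   2.12  0.    0.93 -0.07]
[0.0001, -0.0009, 0.0002, -0.0002, -0.0084, -0.0001, 0.2]
[0.0001, -0.0009, 0.0002, -0.0002, -0.0084, -0.0001, 0.2]
--
```

>>> jog_arm:
  increments:
    - [0,0,0,0,-0.017,0,0.2]
    - [0,0,0,0,0,0,0.2]
    - [0,0,0,0,0,0,0.7]
    - [0,0,0,0,0,0,0.7]
    - [0,0,0,0,0,0,0.7]
    - [0,-0.03,0,0,0,0,0.7]
    - [0,-0.03,0,0,0,0,0.7]

```text
time: 16.52
tool_pos: [0.5021, -0.0141, 0.1479]
tcp_rot: [-1.57, -0.009, 0.014]
wrist_force: [0.1, -0.2, 0.1]
width: 0.696
```

```bash
python3 -c "
from hubs import *
plan([((.5025,.066,.16),70.5,8)],.7)
"
```

```text
t 16.52 p [ 0.5021 -0.0141  0.1479] x [ 1.     0.015 -0.003] y [-0.003  0.001 -1.   ] z [-0.015  1.     0.001] F [ 0.1 -0.2  0.1] w 0.696 q [-0.08  0.02  2.07  0.    1.05 -0.09]
[0.0002, -0.0015, 0.01, -0.0003, -0.152, -0.0002, 0.7]
[0.0017, -0.0015, 0.0099, -0.0003, -0.152, -0.0002, 0.7]
[0.0032, -0.0015, 0.0095, -0.0003, -0.152, -0.0002, 0.7]
[0.0046, -0.0015, 0.0089, -0.0003, -0.152, -0.0002, 0.7]
[0.0059, -0.0015, 0.0081, -0.0003, -0.152, -0.0002, 0.7]
[0.007, -0.0015, 0.0071, -0.0003, -0.152, -0.0002, 0.7]
[0.008, -0.0015, 0.006, -0.0003, -0.152, -0.0002, 0.7]
[0.0089, -0.0015, 0.0047, -0.0003, -0.152, -0.0002, 0.7]
--
```

>>> jog_arm:
  increments:
    - [0,-0.0015,0.01,0,-0.152,0,0.7]
    - [0.0015,-0.0015,0.01,0,-0.152,0,0.7]
    - [0.003,-0.0015,0.0095,0,-0.152,0,0.7]
    - [0.0045,-0.0015,0.009,0,-0.152,0,0.7]
    - [0.006,-0.0015,0.008,0,-0.152,0,0.7]
    - [0.007,-0.0015,0.007,0,-0.152,0,0.7]
    - [0.008,-0.0015,0.006,0,-0.152,0,0.7]
    - [0.009,-0.0015,0.005,0,-0.15,0,0.7]
    - [0,0,0,0,0,0,0.7]

```text
time: 17.65
tool_pos: [0.5048, 0.0686, 0.1665]
tcp_rot: [-1.342, -0.991, 0.977]
wrist_force: [-0.1, 0.9, 0.5]
width: 0.703
```

```bash
python3 -c "
from hubs import *
plan([((.5025,.066,.14),70.5,2),((.5025,.066,.088),70.5,3)],.7)
"
```

```text
t 17.65 p [0.5048 0.0686 0.1665] x [0.298 0.955 0.004] y [ 0.009  0.001 -1.   ] z [-0.954  0.298 -0.008] F [-0.1  0.9  0.5] w 0.703 q [ 0.09  0.01  2.04  0.    1.08 -1.18]
[-0.0016, 0.0132, 0.0008, 0.0042, 0.0188, 0.002, 0.7]
[-0.0016, 0.0132, 0.0007, 0.0042, 0.0188, 0.002, 0.7]
--
[0.0, 0.0173, 0.0, 0.0, 0.0, 0.0, 0.7]
[0.0, 0.0173, 0.0, 0.0, 0.0, 0.0, 0.7]
[0.0, 0.0173, 0.0, 0.0, 0.0, 0.0, 0.7]
--
```

>>> jog_arm:
  increments:
    - [-0.0015,0.013,0.001,0.004,0.019,0.002,0.7]
    - [-0.0015,0.013,0.001,0.004,0.015,0.002,0.7]
    - [0,0.018,0,0,0,0,0.7]
    - [0,0.017,0,0,0,0,0.7]
    - [0,0.016,0,0,0,0,0.7]
    - [0,0,0,0,0,0,0.2]
    - [0,0,0,0,0,0,0.2]
    - [0,0,0,0,0,0,0.2]
    - [0,0,0,0,0,0,0.2]

```text
time: 18.77
tool_pos: [0.5011, 0.0657, 0.0831]
tcp_rot: [-1.352, -0.946, 0.948]
wrist_force: [1.1, 1.2, -4.6]
width: 0.318
```

```bash
python3 -c "
from hubs import *
plan([((.5025,.066,.089),0.5,9)],.2)
"
```

```text
t 18.77 p [0.5011 0.0657 0.0831] x [0.343 0.939 0.   ] y [-0.002  0.001 -1.   ] z [-0.939  0.343  0.003] F [ 1.1  1.2 -4.6] w 0.318 q [ 0.08  0.11  2.11  0.    0.92 -1.14]
[0.0001, -0.0007, -0.0001, -0.0003, 0.1347, -0.0001, 0.2]
[0.0001, -0.0007, -0.0001, -0.0003, 0.1347, -0.0001, 0.2]
[0.0001, -0.0007, -0.0001, -0.0003, 0.1347, -0.0001, 0.2]
[0.0001, -0.0007, -0.0001, -0.0003, 0.1347, -0.0001, 0.2]
[0.0001, -0.0007, -0.0001, -0.0003, 0.1347, -0.0001, 0.2]
[0.0001, -0.0007, -0.0001, -0.0003, 0.1347, -0.0001, 0.2]
[0.0002, -0.0007, -0.0, -0.0003, 0.1347, -0.0001, 0.2]
[0.0002, -0.0007, -0.0, -0.0003, 0.1347, -0.0001, 0.2]
[0.0002, -0.0007, 0.0, -0.0003, 0.1347, -0.0001, 0.2]
--
```

>>> jog_arm:
  increments:
    - [0,-0.001,0,0,0.135,0,0.2]
    - [0,-0.001,0,0,0.135,0,0.2]
    - [0,0,0,0,0.135,0,0.2]
    - [0,0,0,0,0.135,0,0.2]
    - [0,0,0,0,0.135,0,0.2]
    - [0,0,0,0,0.135,0,0.2]
    - [0,0,0,0,0.135,0,0.2]
    - [0,0,0,0,0.135,0,0.2]
    - [0,0,0,0,0.125,0,0.2]
    - [0,0,0,0,0,0,0.2]

```text
time: 20.02
tool_pos: [0.5021, 0.0665, 0.0831]
tcp_rot: [-1.568, 0.016, -0.018]
wrist_force: [1.9, -0.1, -3.6]
width: 0.321
```

```bash
python3 -c "
from hubs import *
plan([((.5025,.066,.089),0.5,1)],.2)
"
```

```text
t 20.02 p [0.5021 0.0665 0.0831] x [ 1.    -0.022  0.001] y [ 0.001  0.003 -1.   ] z [0.022 1.    0.003] F [ 1.9 -0.1 -3.6] w 0.321 q [0.08 0.11 2.11 0.   0.92 0.1 ]
[0.0004, -0.0059, -0.0005, -0.003, -0.0309, 0.0013, 0.2]
--
```

Release after nudging −0.03, then on to hub 3 (jaws −43.6°).

>>> jog_arm:
  increments:
    - [0,0,0,0,-0.031,0,0.2]
    - [0,0,0,0,0,0,0.2]
    - [0,0,0,0,0,0,0.7]
    - [0,0,0,0,0,0,0.7]
    - [0,0,0,0,0,0,0.7]
    - [0,-0.03,0,0,0,0,0.7]
    - [0,-0.03,0,0,0,0,0.7]

```text
time: 20.9
tool_pos: [0.5008, 0.0659, 0.1435]
tcp_rot: [-1.568, -0.011, 0.014]
wrist_force: [0.4, 0.4, -0.5]
width: 0.7
```

```bash
python3 -c "
from hubs import *
plan([((.502,.1455,.15),-43.6,7)],.7)
"
```

```text
t 20.9 p [0.5008 0.0659 0.1435] x [ 1.     0.016 -0.002] y [-0.002  0.002 -1.   ] z [-0.016  1.     0.002] F [ 0.4  0.4 -0.5] w 0.7 q [0.08 0.03 2.07 0.   1.04 0.06]
[0.0004, -0.0009, 0.0114, -0.0002, 0.111, -0.0004, 0.7]
[-0.0009, -0.0009, 0.0113, -0.0002, 0.111, -0.0004, 0.7]
[-0.0022, -0.0009, 0.0112, -0.0002, 0.111, -0.0004, 0.7]
[-0.0034, -0.0009, 0.0109, -0.0002, 0.111, -0.0004, 0.7]
[-0.0046, -0.0009, 0.0104, -0.0002, 0.111, -0.0004, 0.7]
[-0.0057, -0.0009, 0.0098, -0.0002, 0.111, -0.0004, 0.7]
[-0.0067, -0.0009, 0.0092, -0.0002, 0.111, -0.0004, 0.7]
--
```

>>> jog_arm:
  increments:
    - [0,-0.001,0.0115,0,0.111,0,0.7]
    - [-0.001,-0.001,0.0115,0,0.111,0,0.7]
    - [-0.002,-0.001,0.011,0,0.111,0,0.7]
    - [-0.0035,-0.001,0.011,0,0.111,0,0.7]
    - [-0.0045,-0.001,0.0105,0,0.111,0,0.7]
    - [-0.0055,-0.001,0.0095,0,0.111,0,0.7]
    - [-0.0065,-0.001,0.0085,0,0.108,0,0.7]
    - [0,0,0,0,0,0,0.7]

```text
time: 21.9
tool_pos: [0.5061, 0.147, 0.1571]
tcp_rot: [-1.477, 0.605, -0.617]
wrist_force: [0.2, 0.0, 1.0]
width: 0.704
```

```bash
python3 -c "
from hubs import *
plan([((.502,.1455,.14),-43.6,2),((.502,.1455,.088),-43.6,3)],.7)
"
```

```text
t 21.9 p [0.5061 0.147  0.1571] x [ 0.71  -0.705  0.004] y [ 0.009  0.003 -1.   ] z [0.704 0.71  0.009] F [0.2 0.  1. ] w 0.704 q [0.24 0.05 2.02 0.   1.06 1.02]
[-0.001, 0.0085, -0.0021, -0.0043, -0.0104, 0.0023, 0.7]
[-0.001, 0.0086, -0.002, -0.0043, -0.0104, 0.0023, 0.7]
--
[0.0, 0.0173, 0.0, 0.0, 0.0, 0.0, 0.7]
[0.0, 0.0173, 0.0, 0.0, 0.0, 0.0, 0.7]
[0.0, 0.0173, 0.0, 0.0, 0.0, 0.0, 0.7]
--
```

>>> jog_arm:
  increments:
    - [-0.001,0.0085,-0.002,-0.004,-0.01,0.002,0.7]
    - [-0.001,0.0085,-0.002,-0.004,-0.01,0.002,0.7]
    - [0,0.017,0,0,0,0,0.7]
    - [0,0.017,0,0,0,0,0.7]
    - [0,0.014,0,0,0,0,0.7]
    - [0,0,0,0,0,0,0.2]
    - [0,0,0,0,0,0,0.2]
    - [0,0,0,0,0,0,0.2]
    - [0,0,0,0,0,0,0.2]

```text
time: 23.02
tool_pos: [0.5, 0.1438, 0.0857]
tcp_rot: [-1.491, 0.594, -0.59]
wrist_force: [0.2, -0.8, -3.3]
width: 0.326
```

```bash
python3 -c "
from hubs import *
plan([((.502,.1455,.089),0.5,6)],.2)
"
```

```text
t 23.02 p [0.5    0.1438 0.0857] x [ 0.727 -0.687 -0.002] y [-0.004 -0.002 -1.   ] z [ 0.687  0.727 -0.004] F [ 0.2 -0.8 -3.3] w 0.326 q [ 0.23  0.13  2.08 -0.    0.93  0.99]
[0.0, -0.0005, 0.0004, 0.0005, -0.1277, -0.0005, 0.2]
[0.0001, -0.0005, 0.0004, 0.0005, -0.1277, -0.0005, 0.2]
[0.0002, -0.0005, 0.0004, 0.0005, -0.1277, -0.0005, 0.2]
[0.0002, -0.0005, 0.0004, 0.0005, -0.1277, -0.0005, 0.2]
[0.0002, -0.0005, 0.0003, 0.0005, -0.1277, -0.0005, 0.2]
[0.0003, -0.0005, 0.0003, 0.0005, -0.1277, -0.0005, 0.2]
--
```

>>> jog_arm:
  increments:
    - [0,0,0,0,-0.128,0,0.2]
    - [0,0,0,0,-0.128,0,0.2]
    - [0,0,0,0,-0.128,0,0.2]
    - [0,0,0,0,-0.128,0,0.2]
    - [0,0,0,0,-0.128,0,0.2]
    - [0,0,0,0,-0.113,0,0.2]
    - [0,0,0,0,0,0,0.2]

```text
time: 23.9
tool_pos: [0.5016, 0.1432, 0.0857]
tcp_rot: [-1.573, -0.016, 0.014]
wrist_force: [-0.1, 0.2, -2.9]
width: 0.325
```

```bash
python3 -c "
from hubs import *
plan([((.502,.1455,.089),0.5,1)],.2)
"
```

```text
t 23.9 p [0.5016 0.1432 0.0857] x [1.    0.019 0.001] y [ 0.001 -0.002 -1.   ] z [-0.019  1.    -0.002] F [-0.1  0.2 -2.9] w 0.325 q [ 0.23  0.13  2.08 -0.    0.93  0.21]
[0.0005, -0.0033, 0.0023, 0.0021, 0.0105, 0.0013, 0.2]
--
```

>>> jog_arm:
  increments:
    - [0,0,0,0,0.011,0,0.2]
    - [0,0,0,0,0,0,0.2]
    - [0,0,0,0,0,0,0.7]
    - [0,0,0,0,0,0,0.7]
    - [0,0,0,0,0,0,0.7]
    - [0,-0.03,0,0,0,0,0.7]
    - [0,-0.05,0,0,0,0,0.7]
    - [0,-0.05,-0.05,0,0,0,0.7]
    - [0,-0.05,-0.05,0,0,0,0.7]
    - [0,-0.02,-0.035,0,0,0,0.7]

```text
time: 25.15
tool_pos: [0.5018, 0.0191, 0.2803]
tcp_rot: [-1.574, -0.008, 0.005]
wrist_force: [0.3, 0.4, -0.6]
width: 0.698
```

```bash
cat > rod.py <<'E'
from h import *
def rod(c):
    h=spotter.masks_of(c,"rod")
    for r in h[:2]:
        m=r["mask"]; P=cloud(c)[m]; P=P[np.isfinite(P).all(1)]
        print("p",round(r["p"],2),"loc",np.round(r["location"]),"n",len(P),"zmax",np.percentile(P[:,2],[50,95,99]).round(3))
        r2=cv2.minAreaRect((P[:,:2]*1000).astype(np.float32)); print(" rect",r2)
        H=P[P[:,2]>.0175]; print(" handle?",len(H),cv2.minAreaRect((H[:,:2]*1000).astype(np.float32)) if len(H)>5 else 0)
        vx,vy,x0,y0=cv2.fitLine((P[:,:2]).astype(np.float32),cv2.DIST_HUBER,0,.001,.001).ravel(); print(" line deg",np.degrees(np.arctan2(vy,vx)),x0,y0)
    for t in ["rod_handle","rod_tip"]:
        for r in spotter.spot_point(c,t)[:2]: print(t,round(r["p"],2),r["location"],px2w(c,*r["location"],z=.012).round(4))
E
python3 -c "
from hubs import *; from rod import rod
show()
c=read_camera('wrist'); hubs(c); save('w4.png',c['img'])
c=read_camera('top'); save('t4.png',c['img'],1.4); rod(c)
"
```

```text
t 25.15 p [0.5018 0.0191 0.2803] x [1.    0.008 0.002] y [ 0.002 -0.003 -1.   ] z [-0.008  1.    -0.003] F [ 0.3  0.4 -0.6] w 0.698 q [-0.01 -0.09  1.92 -0.    1.31 -0.02]
hub 1 c 502.5 -13.8 size 27.4 36.1 own-x deg 1.1 n 1268
hub 2 c 502.2 66.0 size 28.0 35.8 own-x deg 0.8 n 1493
hub 3 c 501.4 145.7 size 27.9 36.5 own-x deg 1.1 n 1911
p 0.69 loc [166. 129.] n 1047 zmax [0.114 0.171 0.173]
 rect ((710.2648315429688, 229.24130249023438), (62.210079193115234, 66.8003158569336), 37.47547149658203)
 handle? 1004 ((710.2648315429688, 229.24130249023438), (62.210079193115234, 66.8003158569336), 37.47547149658203)
 line deg -55.011475 0.6974954 0.2274289
p 0.66 loc [418. 205.] n 785 zmax [0.015 0.023 0.025]
 rect ((569.9149780273438, -345.8280944824219), (358.9416809082031, 23.338485717773438), 20.15591049194336)
 handle? 235 ((568.8729248046875, -341.8314208984375), (352.7445068359375, 22.880475997924805), 21.730470657348633)
 line deg 19.66699 0.54284036 -0.3549931
rod_handle 0.86 [432.7, 250.1] [ 0.4263 -0.3908  0.012 ]
rod_handle 0.42 [108.6, 207.8] [0.5377 0.3876 0.012 ]
rod_tip 0.63 [382.5, 120.6] [ 0.7472 -0.2802  0.012 ]
rod_tip 0.54 [111.6, 251.5] [0.4333 0.3782 0.012 ]
```

View pics/t4.png

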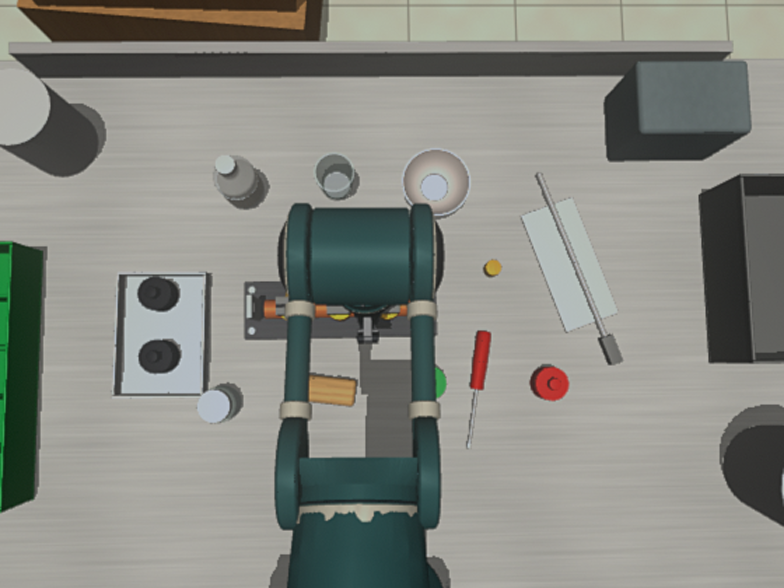

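```bash
python3 -c "
from hubs import *
plan([((.425,-.385,.19),-70.6,10)],.6)
"
```

```text
t 25.4 p [0.5001 0.0206 0.2759] x [ 1.     0.008 -0.005] y [-0.005 -0.002 -1.   ] z [-0.008  1.    -0.002] F [ 0.2  0.3 -0.2] w 0.702 q [-0.01 -0.09  1.93 -0.    1.31 -0.01]
[-0.0078, 0.0087, -0.0405, 0.0005, 0.124, -0.0003, 0.6]
[-0.0027, 0.0087, -0.0411, 0.0005, 0.124, -0.0003, 0.6]
[0.0024, 0.0087, -0.0412, 0.0005, 0.124, -0.0003, 0.6]
[0.0075, 0.0087, -0.0406, 0.0005, 0.124, -0.0003, 0.6]
[0.0124, 0.0086, -0.0393, 0.0005, 0.124, -0.0003, 0.6]
[0.0172, 0.0086, -0.0375, 0.0005, 0.124, -0.0003, 0.6]
[0.0217, 0.0086, -0.0351, 0.0005, 0.124, -0.0003, 0.6]
[0.0259, 0.0086, -0.0321, 0.0005, 0.124, -0.0003, 0.6]
[0.0296, 0.0086, -0.0287, 0.0005, 0.124, -0.0003, 0.6]
[0.033, 0.0086, -0.0248, 0.0005, 0.124, -0.0003, 0.6]
--
```

>>> jog_arm:
  increments:
    - [-0.008,0.008,-0.0405,0,0.124,0,0.6]
    - [-0.003,0.008,-0.041,0,0.124,0,0.6]
    - [0.0025,0.008,-0.041,0,0.124,0,0.6]
    - [0.0075,0.008,-0.0405,0,0.124,0,0.6]
    - [0.0125,0.008,-0.0395,0,0.124,0,0.6]
    - [0.017,0.008,-0.0375,0,0.124,0,0.6]
    - [0.0215,0.008,-0.035,0,0.124,0,0.6]
    - [0.026,0.008,-0.032,0,0.124,0,0.6]
    - [0.0295,0.008,-0.0285,0,0.124,0,0.6]
    - [0.02,0,-0.02,0,0.11,0,0.6]

```text
time: 26.65
tool_pos: [0.4147, -0.363, 0.1838]
tcp_rot: [-1.352, 0.986, -0.935]
wrist_force: [0.0, -0.3, -0.0]
width: 0.6
```

```bash
python3 -c "
from rod import *
show()
c=read_camera('wrist'); save('w5.png',c['img']); rod(c)
W=cloud(c); m=(W[...,2]>.0165)&(W[...,2]<.028)&(np.hypot(W[...,0]-.427,W[...,1]+.391)<.06)
P=W[m]; print(len(P),cv2.minAreaRect((P[:,:2]*1000).astype(np.float32)),np.median(P,0))
"
```

```text
t 26.65 p [ 0.4147 -0.363   0.1838] x [ 0.327 -0.945 -0.024] y [-0.027  0.016 -1.   ] z [ 0.945  0.328 -0.02 ] F [ 0.  -0.3 -0. ] w 0.6 q [-0.76  0.1   1.92 -0.01  1.16  0.48]
p 0.9 loc [327. 146.] n 3776 zmax [0.016 0.023 0.023]
 rect ((480.16009521484375, -380.85009765625), (174.70985412597656, 25.794424057006836), 19.736927032470703)
 handle? 1596 ((480.8226318359375, -378.8462219238281), (166.46817016601562, 22.007129669189453), 19.55507469177246)
 line deg 19.944944 0.4717466 -0.3812814
rod_handle 0.59 [326.3, 191.4] [ 0.4259 -0.397   0.012 ]
1637 ((443.7904052734375, -392.0443115234375), (87.84066009521484, 22.090545654296875), 19.555072784423828) [ 0.42755295 -0.39759148  0.02168701]
```

View pics/w5.png

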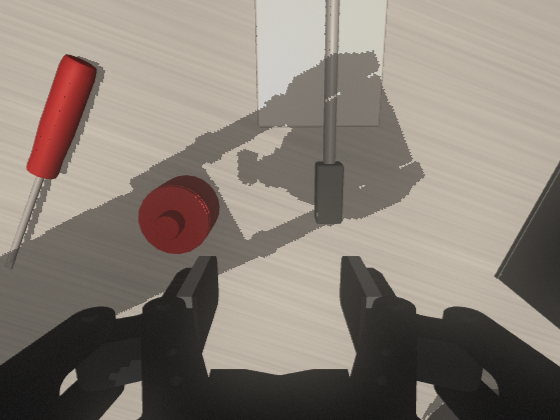

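```bash
python3 -c "
from hubs import *
plan([((.432,-.396,.1),-70.4,3),((.432,-.396,.018),-70.4,4)],.6)
"
```

```text
t 26.85 p [ 0.4153 -0.3622  0.1852] x [ 0.331 -0.943 -0.023] y [-0.026  0.015 -1.   ] z [ 0.943  0.332 -0.019] F [ 0.5  0.1 -0. ] w 0.6 q [-0.76  0.1   1.92 -0.01  1.16  0.48]
[0.0131, 0.0281, 0.0021, 0.0064, -0.0014, -0.0075, 0.6]
[0.0129, 0.0282, 0.0019, 0.0064, -0.0014, -0.0075, 0.6]
[0.0127, 0.0283, 0.0017, 0.0064, -0.0014, -0.0075, 0.6]
--
[0.0, 0.0205, 0.0, 0.0, 0.0, 0.0, 0.6]
[0.0, 0.0205, 0.0, 0.0, 0.0, 0.0, 0.6]
[0.0, 0.0205, 0.0, 0.0, 0.0, 0.0, 0.6]
[0.0, 0.0205, 0.0, 0.0, 0.0, 0.0, 0.6]
--
```

>>> jog_arm:
  increments:
    - [0.013,0.025,0.002,0.006,-0.001,-0.0075,0.6]
    - [0.013,0.028,0.002,0.006,-0.001,-0.0075,0.6]
    - [0.0125,0.026,0.002,0.006,-0.001,-0.0075,0.6]
    - [0,0.01,0,0,0,0,0.6]
    - [0,0,0,0,0,0,0.6]

```text
time: 27.48
tool_pos: [0.4369, -0.388, 0.093]
tcp_rot: [-1.354, 0.945, -0.942]
wrist_force: [-1.5, -0.1, 0.4]
width: 0.598
```

```bash
python3 -c "
from hubs import *
plan([((.432,-.396,.06),-70.4,2),((.432,-.396,.016),-70.4,4)],.6)
"
```

```text
t 27.48 p [ 0.4369 -0.388   0.093 ] x [ 0.348 -0.938 -0.003] y [ 0.     0.003 -1.   ] z [0.938 0.348 0.001] F [-1.5 -0.1  0.4] w 0.598 q [-0.77  0.24  1.94  0.    0.97  0.44]
[0.0029, 0.0165, -0.0037, -0.0005, 0.0065, -0.0013, 0.6]
[0.0029, 0.0165, -0.0037, -0.0005, 0.0065, -0.0013, 0.6]
--
[0.0, 0.011, 0.0, 0.0, 0.0, 0.0, 0.6]
[0.0, 0.011, 0.0, 0.0, 0.0, 0.0, 0.6]
[0.0, 0.011, 0.0, 0.0, 0.0, 0.0, 0.6]
[0.0, 0.011, 0.0, 0.0, 0.0, 0.0, 0.6]
--
```

>>> jog_arm:
  increments:
    - [0.003,0.016,-0.004,0,0.006,-0.001,0.6]
    - [0.003,0.016,-0.004,0,0.006,-0.001,0.6]
    - [0,0.015,0,0,0,0,0.6]
    - [0,0.012,0,0,0,0,0.6]
    - [0,0.006,0,0,0,0,0.6]
    - [0,0.002,0,0,0,0,0.6]
    - [0,0,0,0,0,0,0.6]

```text
time: 28.35
tool_pos: [0.432, -0.3968, 0.0234]
tcp_rot: [-1.352, 0.95, -0.955]
wrist_force: [0.5, -0.4, -0.1]
width: 0.602
```

```bash
python3 -c "
from hubs import *
plan([((.432,-.396,.016),-70.4,1)],.6)
"
```

```text
t 28.35 p [ 0.432  -0.3968  0.0234] x [ 0.337 -0.942  0.002] y [ 0.003 -0.001 -1.   ] z [0.942 0.337 0.002] F [ 0.5 -0.4 -0.1] w 0.602 q [-0.79  0.33  1.97  0.    0.84  0.44]
[-0.0008, 0.0074, 0.0002, -0.0021, 0.0012, 0.0017, 0.6]
--
```

>>> jog_arm:
  increments:
    - [-0.001,0.006,0,0,0,0.001,0.6]
    - [0,0.001,0,0,0,0,0.6]
    - [0,0,0,0,0,0,0.15]
    - [0,0,0,0,0,0,0.15]
    - [0,0,0,0,0,0,0.15]
    - [0,0,0,0,0,0,0.15]
    - [0,0,0,0,0,0,0.15]
  force: 110

```text
time: 29.22
tool_pos: [0.4325, -0.3966, 0.0175]
tcp_rot: [-1.351, 0.949, -0.956]
wrist_force: [-0.2, -0.5, -0.0]
width: 0.23
```

>>> jog_arm:
  increments:
    - [0,-0.01,0,0,0,0,0.15]
    - [0,-0.02,0,0,0,0,0.15]
    - [0,-0.03,0,0,0,0,0.15]
    - [0,-0.03,0,0,0,0,0.15]
    - [0,-0.03,0,0,0,0,0.15]
    - [0,0,0,0,0,0,0.15]

```text
time: 29.98
tool_pos: [0.4315, -0.3959, 0.1424]
tcp_rot: [-1.352, 0.95, -0.955]
wrist_force: [-0.1, -0.3, -1.9]
width: 0.229
```

```bash
python3 -c "
from rod import *
plan([((.506,-.44,.14),0.4,10)],.15)
c=read_camera('top'); rod(c)
"
```

```text
t 29.98 p [ 0.4315 -0.3959  0.1424] x [ 0.337 -0.941  0.002] y [ 0.003 -0.001 -1.   ] z [0.941 0.337 0.002] F [-0.1 -0.3 -1.9] w 0.229 q [-0.79  0.18  1.9   0.    1.05  0.44]
[0.0067, 0.0003, 0.0055, -0.0001, -0.1234, 0.0003, 0.15]
[0.0073, 0.0003, 0.0047, -0.0001, -0.1234, 0.0003, 0.15]
[0.0078, 0.0003, 0.0037, -0.0001, -0.1234, 0.0003, 0.15]
[0.0082, 0.0003, 0.0027, -0.0001, -0.1234, 0.0003, 0.15]
[0.0085, 0.0003, 0.0017, -0.0001, -0.1234, 0.0003, 0.15]
[0.0086, 0.0003, 0.0007, -0.0001, -0.1234, 0.0003, 0.15]
[0.0087, 0.0003, -0.0004, -0.0001, -0.1234, 0.0003, 0.15]
[0.0085, 0.0003, -0.0015, -0.0001, -0.1234, 0.0003, 0.15]
[0.0083, 0.0002, -0.0025, -0.0001, -0.1234, 0.0003, 0.15]
[0.0079, 0.0002, -0.0035, -0.0001, -0.1234, 0.0003, 0.15]
--
p 0.84 loc [428. 176.] n 679 zmax [0.139 0.145 0.148]
 rect ((579.25927734375, -368.6077880859375), (355.3305358886719, 66.4590835571289), 18.7293701171875)
 handle? 673 ((571.2093505859375, -344.7144775390625), (355.3328857421875, 18.58026123046875), 19.2877140045166)
 line deg 19.639847 0.57098866 -0.3437343
rod_handle 0.43 [276.0, 220.7] [ 0.502  -0.0133  0.012 ]
rod_handle 0.17 [240.3, 215.7] [0.5151 0.0725 0.012 ]
rod_tip 0.66 [396.6, 106.0] [ 0.7841 -0.3168  0.012 ]
rod_tip 0.52 [116.3, 239.5] [0.4616 0.3677 0.012 ]
```

>>> jog_arm:
  increments:
    - [0.0065,0,0.0055,0,-0.08,0,0.15]
    - [0.0075,0,0.0045,0,-0.123,0,0.15]
    - [0.008,0,0.0035,0,-0.123,0,0.15]
    - [0.008,0,0.003,0,-0.123,0,0.15]
    - [0.0085,0,0.002,0,-0.123,0,0.15]
    - [0.0085,0,0.001,0,-0.123,0,0.15]
    - [0.0085,0,-0.001,0,-0.123,0,0.15]
    - [0.0085,0,-0.002,0,-0.123,0,0.15]
    - [0.008,0,-0.003,0,-0.123,0,0.15]
    - [0.006,0,-0.004,0,-0.08,0,0.15]

```text
time: 31.42
tool_pos: [0.491, -0.4316, 0.1111]
tcp_rot: [-1.539, 0.06, -0.01]
wrist_force: [-0.4, -0.3, -1.6]
width: 0.228
```

```bash
python3 -c "
from rod import *
plan([((.506,-.44,.1),0.4,4)],.15)
"
```

```text
t 31.43 p [ 0.491  -0.4316  0.1111] x [ 0.998 -0.044 -0.033] y [-0.032  0.032 -0.999] z [0.046 0.998 0.031] F [-0.4 -0.3 -1.6] w 0.228 q [-0.76  0.36  1.74  0.    1.09 -0.72]
[0.0039, 0.0026, -0.002, -0.0079, -0.013, -0.008, 0.15]
[0.0039, 0.0026, -0.0021, -0.0079, -0.013, -0.008, 0.15]
[0.0038, 0.0027, -0.0021, -0.0079, -0.013, -0.008, 0.15]
[0.0038, 0.0027, -0.0021, -0.0079, -0.013, -0.008, 0.15]
--
```

>>> jog_arm:
  increments:
    - [0.004,0.004,-0.002,-0.008,-0.013,-0.008,0.15]
    - [0.004,0.004,-0.002,-0.008,-0.013,-0.008,0.15]
    - [0.004,0.004,-0.002,-0.008,-0.013,-0.008,0.15]
    - [0.003,0.003,-0.002,-0.008,-0.013,-0.008,0.15]
    - [0,0,0,0,0,0,0.15]

```text
time: 32.05
tool_pos: [0.5041, -0.4378, 0.0894]
tcp_rot: [-1.568, -0.003, 0.009]
wrist_force: [-0.3, -1.0, -1.1]
width: 0.23
```

```bash
cat > fit.py <<'E'
from h import *
def fit(c,lo=-.40,hi=-.08,name=None):
    """shank axis: fit points along rod in a corridor near tool"""
    W=cloud(c); x,y,z=W[...,0],W[...,1],W[...,2]
    m=(y>lo)&(y<hi)&(abs(x-.505)<.03)&(z>.06)&(z<.125)
    P=W[m]; rows=[]
    for b in np.arange(lo,hi,.01):
        Q=P[(P[:,1]>=b)&(P[:,1]<b+.01)]
        if len(Q)<6: continue
        zt=np.percentile(Q[:,2],90); T=Q[Q[:,2]>zt-.006]; rows.append([b+.005,(T[:,0].min()+T[:,0].max())/2,zt,np.ptp(T[:,0])])
    rows=np.array(rows)
    if name: save(name,c["img"],1)
    print(rows[::3].round(4).tolist()); 
    k=rows[:,3]<.016; r=rows[k]
    if len(r)>3: print("x: slope,at tip",np.polyfit(r[:,0]+.1,r[:,1],1),"z top:",np.polyfit(r[:,0]+.1,r[:,2],1),"ymax",P[:,1].max())
E
python3 -c "
from fit import *
plan([((.506,-.44,.0915),0.4,2)],.15)
for n in ['top','wrist']: 
    c=read_camera(n); print(n); fit(c,name=n+'6.png')
"
```

```text
t 32.05 p [ 0.5041 -0.4378  0.0894] x [ 1.     0.007 -0.004] y [-0.004  0.003 -1.   ] z [-0.007  1.     0.003] F [-0.3 -1.  -1.1] w 0.23 q [-0.75  0.38  1.75 -0.    1.01 -0.76]
[0.001, -0.001, -0.0011, -0.0016, 0.0001, -0.0019, 0.15]
[0.001, -0.001, -0.0011, -0.0016, 0.0001, -0.0019, 0.15]
--
top
[[-0.395, 0.5063, 0.0899, 0.0071], [-0.365, 0.5056, 0.0881, 0.0094], [-0.335, 0.5046, 0.0885, 0.0072], [-0.305, 0.5051, 0.0891, 0.0072], [-0.275, 0.5044, 0.089, 0.0092], [-0.245, 0.5034, 0.0892, 0.0071], [-0.215, 0.5038, 0.0885, 0.0072], [-0.185, 0.5031, 0.0898, 0.0092], [-0.155, 0.5034, 0.0884, 0.0094], [-0.125, 0.5025, 0.0897, 0.0073]]
x: slope,at tip [-0.01118815  0.50235863] z top: [0.00156803 0.08898472] ymax -0.11144175147347006
wrist
[[-0.395, 0.5038, 0.0881, 0.0099], [-0.365, 0.5034, 0.0881, 0.0097], [-0.335, 0.5032, 0.088, 0.0098]]
x: slope,at tip [-0.00958715  0.50099272] z top: [-0.00137666  0.0877265 ] ymax -0.33474527091948103
```

View pics/wrist6.png

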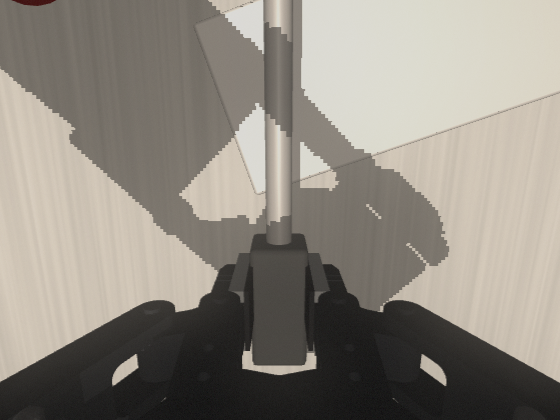

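>>> jog_arm:
  increments:
    - [0.0015,-0.001,0,-0.001,0.002,-0.001,0.15]
    - [0.001,-0.001,0,-0.001,0.001,-0.001,0.15]
    - [0,0,0,0,0,0,0.15]
    - [0,0,0,0,0,0,0.15]

```text
time: 32.65
tool_pos: [0.5073, -0.4385, 0.0933]
tcp_rot: [-1.571, -0.003, 0.003]
wrist_force: [0.3, -0.5, -1.4]
width: 0.231
```

```bash
python3 -c "
from fit import *
c=read_camera('top'); fit(c)
s=read_camera('scene')
W=cloud(s); 
for y in (-.1,-.0775): print(w2px(s,(.503,y,.085)))
u,v=w2px(s,(.503,-.08,.085)).astype(int); save('s6.png',s['img'],6,(u-65,v-45,u+65,v+45)); print(u,v)
plan([((.5038+.0024-.0005,-.40,.0912),0.25,4)],.15)
"
```

```text
[[-0.395, 0.5095, 0.0931, 0.0093], [-0.365, 0.5087, 0.0917, 0.0067], [-0.335, 0.509, 0.093, 0.0071], [-0.305, 0.5084, 0.0919, 0.0093], [-0.275, 0.5087, 0.0919, 0.0093], [-0.245, 0.5078, 0.0915, 0.0072], [-0.215, 0.5081, 0.0929, 0.0072], [-0.185, 0.5073, 0.0929, 0.0089], [-0.155, 0.5078, 0.091, 0.0094], [-0.125, 0.5069, 0.0911, 0.0072]]
x: slope,at tip [-0.00762796  0.50690305] z top: [-0.00386384  0.09130305] ymax -0.11125007031080593
[254.1836555  179.18663805]
[261.91039002 182.18382524]
261 181
t 32.75 p [ 0.5073 -0.4385  0.0933] x [1.    0.003 0.   ] y [ 0.    -0.001 -1.   ] z [-0.003  1.    -0.001] F [ 0.4  0.3 -1.4] w 0.228 q [-0.75  0.38  1.75 -0.    1.01 -0.75]
[-0.0004, 0.0005, 0.0096, 0.0001, -0.0003, 0.0, 0.15]
[-0.0004, 0.0005, 0.0096, 0.0001, -0.0003, 0.0, 0.15]
[-0.0004, 0.0005, 0.0096, 0.0001, -0.0003, 0.0, 0.15]
[-0.0004, 0.0005, 0.0096, 0.0001, -0.0003, 0.0, 0.15]
--
```

View pics/s6.png

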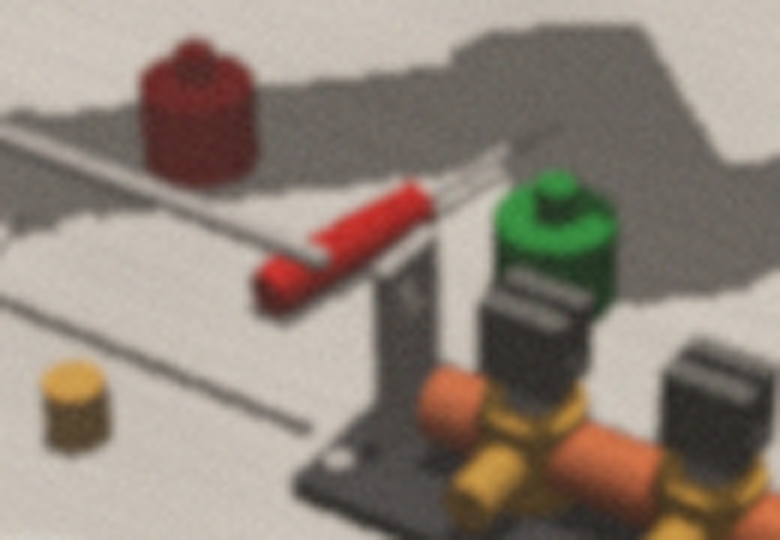

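>>> jog_arm:
  increments:
    - [-0.0018,0.0015,0,0,0,0,0.15]
    - [0,0,0,0,0,0,0.15]
    - [0,0,0,0,0,0,0.15]

```text
time: 33.12
tool_pos: [0.5051, -0.4384, 0.0914]
tcp_rot: [-1.571, -0.002, 0.003]
wrist_force: [0.1, 0.6, -1.2]
width: 0.227
```

```bash
python3 -c "
from fit import *
c=read_camera('top'); fit(c)
plan([((.5055,-.41,.0913),0.2,3)],.15)
"
```

```text
[[-0.395, 0.506, 0.0913, 0.0071], [-0.365, 0.5065, 0.0907, 0.0069], [-0.335, 0.5069, 0.0907, 0.0073], [-0.305, 0.5061, 0.09, 0.0093], [-0.275, 0.5065, 0.0895, 0.0093], [-0.245, 0.5057, 0.0897, 0.0069], [-0.215, 0.5061, 0.0886, 0.0071], [-0.185, 0.5053, 0.0881, 0.0096], [-0.155, 0.5057, 0.0895, 0.0094], [-0.125, 0.5048, 0.0891, 0.0073]]
x: slope,at tip [-0.00625823  0.5049162 ] z top: [-0.00521886  0.08927509] ymax -0.11163558480884501
t 33.17 p [ 0.5051 -0.4384  0.0914] x [ 1.     0.003 -0.   ] y [-0. -0. -1.] z [-0.003  1.    -0.   ] F [ 0.5  0.3 -1.3] w 0.226 q [-0.75  0.38  1.75 -0.    1.01 -0.75]
[0.0002, 0.0, 0.0095, 0.0001, -0.0001, -0.0001, 0.15]
[0.0002, 0.0, 0.0095, 0.0001, -0.0001, -0.0001, 0.15]
[0.0002, 0.0, 0.0095, 0.0001, -0.0001, -0.0001, 0.15]
--
```

>>> jog_arm:
  increments:
    - [0,0,0.015,0.003,-0.002,0,0.15]
    - [0,0,0.015,0,0,0,0.15]
    - [0,0,0.015,0,0,0,0.15]
    - [0,0,0.01,0,0,0,0.15]
    - [0,0,0,0,0,0,0.15]

```text
time: 33.8
tool_pos: [0.5047, -0.378, 0.0914]
tcp_rot: [-1.567, -0.004, 0.006]
wrist_force: [0.5, 0.5, -1.9]
width: 0.223
```

```bash
python3 -c "
from fit import *
c=read_camera('top'); fit(c,lo=-.35,hi=-.08)
t=.5052
plan([((t,-.35,.0915),0.35,2)],.15)
s=read_camera('scene'); u,v=w2px(s,(.503,-.08,.085)).astype(int); save('s7.png',s['img'],6,(u-65,v-45,u+65,v+45))
"
```

```text
[[-0.345, 0.5066, 0.0908, 0.0071], [-0.315, 0.506, 0.0915, 0.0093], [-0.285, 0.5052, 0.091, 0.0069], [-0.255, 0.5055, 0.0912, 0.0073], [-0.225, 0.5049, 0.0914, 0.0091], [-0.195, 0.5051, 0.0912, 0.0094], [-0.165, 0.5042, 0.0907, 0.0068], [-0.135, 0.5044, 0.0929, 0.007], [-0.105, 0.504, 0.0888, 0.0094]]
x: slope,at tip [-0.00910176  0.50401506] z top: [-0.00066599  0.09091691] ymax -0.08000866844354435
t 33.85 p [ 0.5048 -0.3786  0.0915] x [ 1.     0.006 -0.001] y [-0.001  0.004 -1.   ] z [-0.006  1.     0.004] F [-0.3  0.1 -0.8] w 0.228 q [-0.68  0.32  1.84  0.    0.99 -0.69]
[0.0003, 0.0001, 0.0143, -0.0018, 0.0, -0.0003, 0.15]
[0.0003, 0.0, 0.0143, -0.0018, 0.0, -0.0003, 0.15]
--
```

View pics/s7.png

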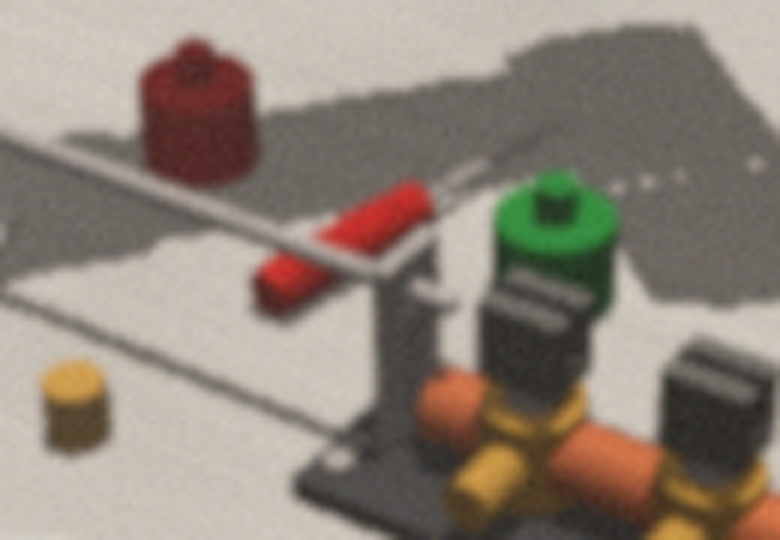

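>>> jog_arm:
  increments:
    - [0.0008,0,0.014,-0.002,0.001,0,0.15]
    - [0,0,0.014,0,0,0,0.15]
    - [0,0,0.014,0,0,0,0.15]
    - [0,0,0.01,0,0,0,0.15]
    - [0,0,0,0,0,0,0.15]

```text
time: 34.52
tool_pos: [0.5054, -0.3237, 0.0916]
tcp_rot: [-1.569, -0.003, 0.004]
wrist_force: [0.3, -0.6, -1.7]
width: 0.23
```

```bash
python3 -c "
from fit import *
c=read_camera('top'); fit(c,lo=-.29,hi=-.08)
s,p,_=st(); y=p[1]+.06
plan([((.5028-.0075*(y+.014),y,.0912),0.35,4)],.15)
"
```

```text
[[-0.285, 0.5074, 0.0913, 0.0072], [-0.255, 0.5068, 0.0904, 0.0093], [-0.225, 0.5068, 0.0902, 0.0089], [-0.195, 0.5062, 0.0905, 0.0071], [-0.165, 0.5065, 0.092, 0.0068], [-0.135, 0.5059, 0.0909, 0.0093], [-0.105, 0.5061, 0.0895, 0.0093]]
x: slope,at tip [-0.00812806  0.50563149] z top: [0.00330872 0.09100489] ymax -0.08000519040221196
t 34.58 p [ 0.5055 -0.3242  0.0917] x [ 1.     0.004 -0.   ] y [-0.     0.001 -1.   ] z [-0.004  1.     0.001] F [ 0.7  0.1 -1.7] w 0.231 q [-0.61  0.26  1.91  0.    0.97 -0.62]
[-0.0001, 0.0002, 0.015, -0.0003, -0.0006, -0.0, 0.15]
[-0.0001, 0.0001, 0.015, -0.0003, -0.0006, -0.0, 0.15]
[-0.0001, 0.0001, 0.015, -0.0003, -0.0006, -0.0, 0.15]
[-0.0001, 0.0001, 0.015, -0.0003, -0.0006, -0.0, 0.15]
--
```

>>> jog_arm:
  increments:
    - [-0.0003,0.0004,0.015,0,0,0,0.15]
    - [0,0,0.015,0,0,0,0.15]
    - [0,0,0.015,0,0,0,0.15]
    - [0,0,0.008,0,0,0,0.15]
    - [0,0,0,0,0,0,0.15]

```text
time: 35.2
tool_pos: [0.5049, -0.2675, 0.0914]
tcp_rot: [-1.57, -0.003, 0.003]
wrist_force: [0.8, -0.4, -2.2]
width: 0.229
```

```bash
python3 -c "
from fit import *
c=read_camera('top'); fit(c,lo=-.23,hi=-.08)
s,p,_=st(); y=p[1]+.08
plan([((.5028-.0075*(y+.014),y,.0912),0.35,5)],.15)
"
```

```text
[[-0.225, 0.5069, 0.0921, 0.0093], [-0.195, 0.5062, 0.0911, 0.0073], [-0.165, 0.5065, 0.0915, 0.0072], [-0.135, 0.5058, 0.0897, 0.0093], [-0.105, 0.5049, 0.0906, 0.007]]
x: slope,at tip [-0.00984572  0.50537268] z top: [-0.00481221  0.09046383] ymax -0.08180859120960128
t 35.25 p [ 0.505  -0.2679  0.0915] x [1.    0.003 0.   ] y [ 0.     0.001 -1.   ] z [-0.003  1.     0.001] F [ 0.  -0.8 -1.4] w 0.234 q [-0.53  0.21  1.97  0.    0.96 -0.54]
[-0.0001, 0.0001, 0.016, -0.0002, -0.0005, 0.0001, 0.15]
[-0.0001, 0.0001, 0.016, -0.0002, -0.0005, 0.0001, 0.15]
[-0.0001, 0.0001, 0.016, -0.0002, -0.0005, 0.0001, 0.15]
[-0.0001, 0.0001, 0.016, -0.0002, -0.0005, 0.0001, 0.15]
[-0.0001, 0.0001, 0.016, -0.0002, -0.0005, 0.0001, 0.15]
--
```

>>> jog_arm:
  increments:
    - [0,0,0.016,0,-0.001,0,0.15]
    - [-0.0002,0,0.016,0,0,0,0.15]
    - [0,0,0.016,0,0,0,0.15]
    - [0,0,0.014,0,0,0,0.15]
    - [0,0,0.01,0,0,0,0.15]
    - [0,0,0,0,0,0,0.15]

```text
time: 36.0
tool_pos: [0.5045, -0.1907, 0.0916]
tcp_rot: [-1.57, -0.004, 0.003]
wrist_force: [0.4, -0.1, -0.7]
width: 0.229
```

```bash
python3 -c "
from fit import *
c=read_camera('top'); fit(c,lo=-.17,hi=-.08)
s,p,_=st(); y=p[1]+.07
plan([((.5028-.0075*(y+.014),y,.0912),0.35,5)],.15)
"
```

```text
[[-0.165, 0.5065, 0.091, 0.0071], [-0.135, 0.5058, 0.0906, 0.0094], [-0.105, 0.506, 0.0902, 0.0092]]
x: slope,at tip [-0.01555167  0.50546262] z top: [-0.00543127  0.09118171] ymax -0.08185656577305883
t 36.05 p [ 0.5046 -0.1911  0.0917] x [1.    0.004 0.001] y [ 0.001  0.001 -1.   ] z [-0.004  1.     0.001] F [-0.5 -0.2 -0.9] w 0.23 q [-0.41  0.16  2.04  0.    0.95 -0.41]
[-0.0001, 0.0001, 0.014, -0.0001, -0.0004, 0.0001, 0.15]
[-0.0001, 0.0001, 0.014, -0.0001, -0.0004, 0.0001, 0.15]
[-0.0001, 0.0001, 0.014, -0.0001, -0.0004, 0.0001, 0.15]
[-0.0001, 0.0001, 0.014, -0.0001, -0.0004, 0.0001, 0.15]
[-0.0001, 0.0001, 0.014, -0.0001, -0.0004, 0.0001, 0.15]
--
```

>>> jog_arm:
  increments:
    - [-0.0002,0.0003,0.015,0,0,0,0.15]
    - [0,0,0.015,0,0,0,0.15]
    - [0,0,0.014,0,0,0,0.15]
    - [0,0,0.013,0,0,0,0.15]
    - [0,0,0.012,0,0,0,0.15]
    - [0,0,0,0,0,0,0.15]

```text
time: 36.8
tool_pos: [0.5042, -0.1175, 0.0915]
tcp_rot: [-1.57, -0.004, 0.002]
wrist_force: [0.2, -0.4, -0.9]
width: 0.228
```

>>> jog_arm:
  increments:
    - [0,0,0.007,0,0,0,0.15]
    - [0,0,0.006,0,0,0,0.15]
    - [0,0,0.004,0,0,0,0.15]
    - [0,0,0.003,0,0,0,0.15]
    - [0,0,0.002,0,0,0,0.15]
    - [0,0,0.002,0,0,0,0.15]

```text
time: 37.55
tool_pos: [0.5044, -0.096, 0.0917]
tcp_rot: [-1.577, -0.006, 0.003]
wrist_force: [-0.6, -11.0, -3.4]
width: 0.229
```

Contact at −11 N. Press slightly more, then check the gap.

>>> jog_arm:
  increments:
    - [0,0,0.001,0,0,0,0.15]
    - [0,0,0.001,0,0,0,0.15]

```text
time: 37.8
tool_pos: [0.5044, -0.096, 0.0917]
tcp_rot: [-1.58, -0.006, 0.003]
wrist_force: [1.2, -5.7, -2.0]
width: 0.232
```

```bash
python3 -c "
from fit import *
show()
s=read_camera('scene'); u,v=w2px(s,(.503,.06,.085)).astype(int); save('s8.png',s['img'],5,(u-80,v-60,u+80,v+60))
c=read_camera('wrist'); W=cloud(c); m=(abs(W[...,0]-.504)<.02)&(W[...,1]>-.14)&(W[...,1]<-.06)&(W[...,2]>.08); P=W[m]
for b in np.arange(-.14,-.06,.003):
    Q=P[(P[:,1]>=b)&(P[:,1]<b+.003)]; print(round(b,3),len(Q),np.percentile(Q[:,2],95).round(3) if len(Q) else '',end='; ')
"
```

```text
t 37.8 p [ 0.5044 -0.096   0.0917] x [1.    0.006 0.002] y [ 0.002 -0.01  -1.   ] z [-0.006  1.    -0.01 ] F [ 1.2 -5.7 -2. ] w 0.232 q [-0.23  0.11  2.09 -0.01  0.94 -0.23]
-0.14 0 ; -0.137 0 ; -0.134 0 ; -0.131 2 0.095; -0.128 201 0.097; -0.125 340 0.097; -0.122 371 0.097; -0.119 351 0.097; -0.116 363 0.097; -0.113 356 0.097; -0.11 355 0.097; -0.107 462 0.115; -0.104 603 0.126; -0.101 614 0.124; -0.098 619 0.124; -0.095 610 0.123; -0.092 623 0.122; -0.089 1075 0.132; -0.086 6781 0.164; -0.083 1616 0.165; -0.08 8473 0.166; -0.077 3929 0.173; -0.074 900 0.105; -0.071 2099 0.104; -0.068 193 0.09; -0.065 201 0.09; -0.062 140 0.09;
```

View pics/s8.png

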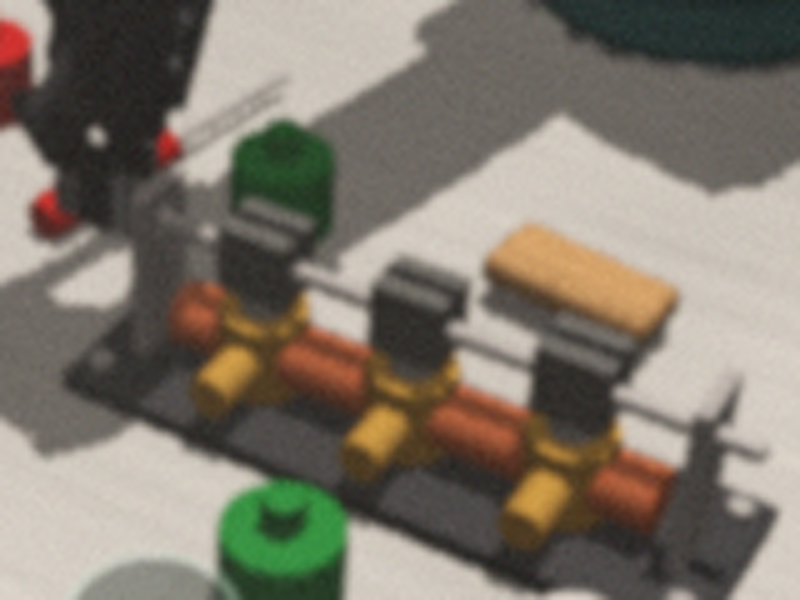

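>>> jog_arm:
  increments:
    - [0,0,-0.0005,0,0,0,0.25]
    - [0,0,0,0,0,0,0.5]
    - [0,0,0,0,0,0,0.5]
    - [0,0,0,0,0,0,0.5]
    - [0,-0.02,0,0,0,0,0.5]
    - [0,-0.04,0,0,0,0,0.5]
    - [0,-0.04,-0.03,0,0,0,0.3]
    - [0,-0.02,-0.04,0,0,0,0]
    - [0,0,-0.02,0,0,0,0]

```text
time: 39.02
tool_pos: [0.5051, -0.1846, 0.216]
tcp_rot: [-1.578, -0.008, 0.005]
wrist_force: [-0.3, 0.7, 0.5]
width: 0.003
```

```bash
python3 -c "
from fit import *
show()
c=read_camera('wrist'); W=cloud(c); save('w9.png',c['img'],1)
m=(abs(W[...,0]-.504)<.02)&(W[...,1]>-.15)&(W[...,1]<-.04)&(W[...,2]>.08); P=W[m]
print([(round(b,3),len(Q),Q[:,2].max().round(3)) for b in np.arange(-.14,-.06,.002) for Q in [P[(P[:,1]>=b)&(P[:,1]<b+.002)]] if len(Q)])
"
```

```text
t 39.02 p [ 0.5051 -0.1846  0.216 ] x [1.    0.009 0.002] y [ 0.002 -0.007 -1.   ] z [-0.009  1.    -0.007] F [-0.3  0.7  0.5] w 0.003 q [-0.39  0.02  1.93 -0.01  1.18 -0.4 ]
[(np.float64(-0.128), 94, np.float64(0.094)), (np.float64(-0.126), 96, np.float64(0.095)), (np.float64(-0.124), 100, np.float64(0.095)), (np.float64(-0.122), 109, np.float64(0.095)), (np.float64(-0.12), 109, np.float64(0.095)), (np.float64(-0.118), 110, np.float64(0.095)), (np.float64(-0.116), 99, np.float64(0.095)), (np.float64(-0.114), 97, np.float64(0.095)), (np.float64(-0.112), 98, np.float64(0.095)), (np.float64(-0.11), 99, np.float64(0.095)), (np.float64(-0.108), 107, np.float64(0.095)), (np.float64(-0.106), 118, np.float64(0.095)), (np.float64(-0.104), 102, np.float64(0.095)), (np.float64(-0.102), 99, np.float64(0.095)), (np.float64(-0.1), 99, np.float64(0.096)), (np.float64(-0.098), 118, np.float64(0.095)), (np.float64(-0.096), 113, np.float64(0.095)), (np.float64(-0.094), 103, np.float64(0.095)), (np.float64(-0.092), 109, np.float64(0.095)), (np.float64(-0.09), 124, np.float64(0.094)), (np.float64(-0.088), 106, np.float64(0.096)), (np.float64(-0.086), 112, np.float64(0.095)), (np.float64(-0.084), 125, np.float64(0.095)), (np.float64(-0.082), 103, np.float64(0.095)), (np.float64(-0.08), 288, np.float64(0.105)), (np.float64(-0.078), 274, np.float64(0.105)), (np.float64(-0.076), 220, np.float64(0.106)), (np.float64(-0.074), 212, np.float64(0.105)), (np.float64(-0.072), 218, np.float64(0.105)), (np.float64(-0.07), 7, np.float64(0.103)), (np.float64(-0.068), 11, np.float64(0.088)), (np.float64(-0.066), 50, np.float64(0.088)), (np.float64(-0.064), 54, np.float64(0.088)), (np.float64(-0.062), 49, np.float64(0.088)), (np.float64(-0.06), 52, np.float64(0.088))]
```

View pics/w9.png

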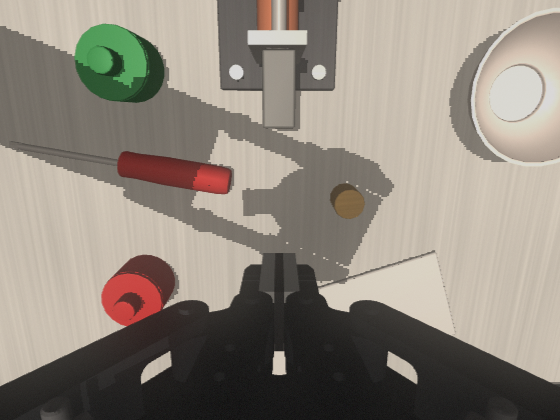

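>>> jog_arm:
  increments:
    - [0,0.04,0,0,0,0,0]
    - [0,0.045,0,0,0,0,0]
    - [0,0.035,0,0,0,0,0]
    - [0,0,0.008,0,0,0,0]
    - [0,0,0,0,0,0,0]

```text
time: 39.7
tool_pos: [0.5016, -0.1759, 0.0873]
tcp_rot: [-1.573, 0.001, 0.008]
wrist_force: [0.2, -1.1, -0.3]
width: -0.004
```

>>> jog_arm:
  increments:
    - [0.002,0,0.012,0,0,0,0]
    - [0,0,0.01,0,0,0,0]
    - [0,0,0.006,0,0,0,0]
    - [0,0,0.004,0,0,0,0]
    - [0,0,0.003,0,0,0,0]
    - [0,0,0.002,0,0,0,0]
    - [0,0,0.002,0,0,0,0]

```text
time: 40.58
tool_pos: [0.507, -0.1394, 0.0921]
tcp_rot: [-1.586, -0.01, 0.005]
wrist_force: [-0.7, -7.1, -2.1]
width: 0.005
```

>>> jog_arm:
  increments:
    - [0,0,0.002,0,0,0,0]
    - [0,0,0.002,0,0,0,0]
    - [0,0,0.002,0,0,0,0]

```text
time: 40.95
tool_pos: [0.507, -0.1394, 0.0922]
tcp_rot: [-1.596, -0.012, 0.006]
wrist_force: [-1.4, -7.2, -1.9]
width: 0.001
```

Firmly home. Back off and clear the view.

>>> jog_arm:
  increments:
    - [0,0,-0.015,0,0,0,0]
    - [0,0,-0.02,0,0,0,0]
    - [0,-0.03,-0.01,0,0,0,0]
    - [0,-0.05,0,0,0,0,0]
    - [0,-0.05,0,0,0,0,0]
    - [-0.03,-0.03,-0.04,0,0,0,0]
    - [-0.03,0,-0.05,0,0,0,0]
    - [-0.02,0,-0.05,0,0,0,0]
    - [0,0,-0.04,0,0,0,0]
    - [0,0,0,0,0,0,0]

```text
time: 42.2
tool_pos: [0.4251, -0.3778, 0.2656]
tcp_rot: [-1.6, -0.011, 0.0]
wrist_force: [-0.0, -0.0, -1.5]
width: -0.001
```

```bash
python3 -c "
from hubs import *
show()
c=read_camera('top'); save('t10.png',c['img'],1.4); hubs(c); W=cloud(c)
m=(abs(W[...,0]-.505)<.02)&(W[...,1]>-.16)&(W[...,1]<-.085)&(W[...,2]>.07); print('handle y',np.percentile(W[m][:,1],[0,100]))
m=(abs(W[...,0]-.502)<.02)&(W[...,1]>.212)&(W[...,1]<.27)&(W[...,2]>.07); print('tip y',W[m][:,1].max() if m.any() else None)
"
```

```text
t 42.2 p [ 0.4251 -0.3778  0.2656] x [1.    0.007 0.007] y [ 0.007 -0.029 -1.   ] z [-0.007  1.    -0.029] F [-0.  -0.  -1.5] w -0.001 q [-0.76  0.04  1.83 -0.02  1.25 -0.76]
hub 1 c 503.8 -14.0 size 27.0 35.8 own-x deg 0.3 n 207
hub 2 c 504.5 66.0 size 27.2 36.0 own-x deg 0.2 n 212
hub 3 c 503.4 151.3 size 47.7 27.1 own-x deg -0.5 n 220
handle y [-0.14534428 -0.08619659]
tip y 0.21386065045568678
```

View pics/t10.png

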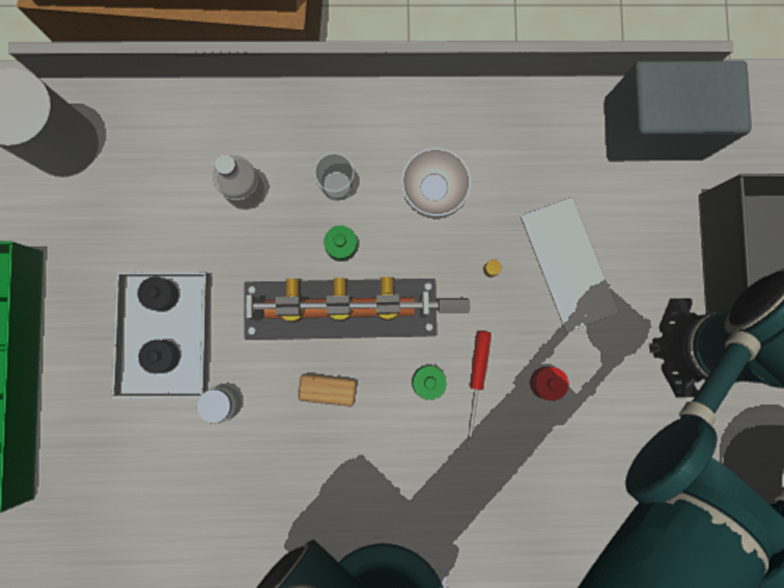

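The rod has slid out by about 17 mm since the push: the handle is at px 438–469, with a gap to the bracket at 431. I'll push it home again.

```bash
python3 -c "
from hubs import *
plan([((.506,-.2,.2),0.4,5),((.506,-.2,.091),0.4,4)],0)
"
```

```text
t 42.25 p [ 0.4252 -0.3764  0.2654] x [1.    0.008 0.006] y [ 0.007 -0.028 -1.   ] z [-0.008  1.    -0.028] F [-0.1 -0.3 -0.5] w 0.001 q [-0.76  0.03  1.83 -0.02  1.25 -0.76]
[0.0164, 0.0122, 0.0355, 0.0057, 0.0002, 0.0013, 0]
[0.0164, 0.0124, 0.0354, 0.0057, 0.0002, 0.0013, 0]
[0.0164, 0.0126, 0.0354, 0.0057, 0.0002, 0.0013, 0]
[0.0164, 0.0127, 0.0353, 0.0057, 0.0002, 0.0013, 0]
[0.0164, 0.0129, 0.0352, 0.0057, 0.0002, 0.0013, 0]
--
[0.0, 0.0273, 0.0, 0.0, 0.0, 0.0, 0]
[0.0, 0.0273, 0.0, 0.0, 0.0, 0.0, 0]
[0.0, 0.0273, 0.0, 0.0, 0.0, 0.0, 0]
[0.0, 0.0273, 0.0, 0.0, 0.0, 0.0, 0]
--
```

>>> jog_arm:
  increments:
    - [0.0165,0.012,0.033,0.006,0,0.001,0]
    - [0.0165,0.012,0.033,0.006,0,0.001,0]
    - [0.0165,0.0125,0.033,0.006,0,0.001,0]
    - [0.016,0.0125,0.03,0.006,0,0.001,0]
    - [0.01,0.013,0.025,0.006,0,0.001,0]
    - [0,0.027,0,0,0,0,0]
    - [0,0.027,0,0,0,0,0]
    - [0,0.025,0,0,0,0,0]
    - [0,0.015,0,0,0,0,0]
    - [0,0,0,0,0,0,0]

```text
time: 43.5
tool_pos: [0.5005, -0.2088, 0.1027]
tcp_rot: [-1.562, -0.012, 0.012]
wrist_force: [-0.1, -0.0, -0.3]
width: 0.0
```

```bash
python3 -c "
from hubs import *
plan([((.506,-.16,.091),0.4,3)],0)
"
```

```text
t 43.5 p [ 0.5005 -0.2088  0.1027] x [ 1.     0.016 -0.   ] y [-0.     0.009 -1.   ] z [-0.016  1.     0.009] F [-0.1 -0.  -0.3] w 0.0 q [-0.45  0.15  2.02  0.01  0.97 -0.47]
[0.0021, 0.004, 0.0162, -0.003, 0.0028, -0.0001, 0]
[0.002, 0.004, 0.0162, -0.003, 0.0028, -0.0001, 0]
[0.002, 0.0039, 0.0162, -0.003, 0.0028, -0.0001, 0]
--
```

>>> jog_arm:
  increments:
    - [0.002,0.004,0.014,-0.003,0.003,0,0]
    - [0.002,0.004,0.014,-0.003,0.003,0,0]
    - [0.001,0.003,0.01,-0.003,0.002,0,0]
    - [0,0,0.007,0,0,0,0]
    - [0,0,0.006,0,0,0,0]
    - [0,0,0.006,0,0,0,0]
    - [0,0,0.005,0,0,0,0]
    - [0,0,0.003,0,0,0,0]
    - [0,0,0.002,0,0,0,0]

```text
time: 44.62
tool_pos: [0.5084, -0.1394, 0.0953]
tcp_rot: [-1.577, -0.013, 0.001]
wrist_force: [0.2, -9.7, -1.3]
width: 0.001
```

>>> jog_arm:
  increments:
    - [0,0,0.001,0,0,0,0]
    - [0,0,0,0,0,0,0]
    - [0,0,-0.003,0,0,0,0]
    - [0,0,-0.004,0,0,0,0]
    - [0,0,-0.006,0,0,0,0]
    - [0,0,-0.01,0,0,0,0]
    - [0,0,-0.012,0,0,0,0]

```text
time: 45.5
tool_pos: [0.5082, -0.1752, 0.0952]
tcp_rot: [-1.577, -0.012, 0.002]
wrist_force: [-0.8, 0.9, 0.2]
width: -0.004
```

```bash
cat > chk.py <<'E'
from h import *
show(); c=read_camera('top'); W=cloud(c)
for d in (.008,.02):
    m=(abs(W[...,0]-.506)<d)&(W[...,1]>-.17)&(W[...,1]<-.085)&(W[...,2]>.075)&(W[...,2]<.105); print('handle back y',np.percentile(W[m][:,1],[0,2]))
m=(abs(W[...,0]-.502)<.02)&(W[...,1]>.212)&(W[...,1]<.27)&(W[...,2]>.07); print('tip y',W[m][:,1].max() if m.any() else None)
E
python3 chk.py
```

```text
t 45.5 p [ 0.5082 -0.1752  0.0952] x [1.    0.009 0.006] y [ 0.006 -0.006 -1.   ] z [-0.009  1.    -0.006] F [-0.8  0.9  0.2] w -0.004 q [-0.38  0.14  2.04 -0.    0.94 -0.38]
handle back y [-0.12733547 -0.12667082]
handle back y [-0.12733547 -0.12644691]
tip y 0.2308473193159306
```

Home again: handle back at −0.127, tip at 0.231. I'll retreat and recheck.

>>> jog_arm:
  increments:
    - [0,-0.02,-0.01,0,0,0,0]
    - [0,-0.04,-0.01,0,0,0,0]
    - [0,-0.05,0,0,0,0,0]
    - [-0.02,-0.03,-0.04,0,0,0,0]
    - [-0.02,0,-0.05,0,0,0,0]
    - [0,0,-0.04,0,0,0,0]
    - [0,0,-0.02,0,0,0,0]
    - [0,0,0,0,0,0,0]
    - [0,0,0,0,0,0,0]
    - [0,0,0,0,0,0,0]

```text
time: 46.8
tool_pos: [0.4669, -0.3514, 0.2401]
tcp_rot: [-1.576, -0.01, 0.001]
wrist_force: [-0.7, 1.0, -0.1]
width: -0.0
```

```bash
python3 chk.py; python3 -c "
from h import *
c=read_camera('top'); save('t11.png',c['img'],4,(165,180,350,260))"
```

```text
t 46.8 p [ 0.4669 -0.3514  0.2401] x [1.    0.007 0.005] y [ 0.005 -0.005 -1.   ] z [-0.007  1.    -0.005] F [-0.7  1.  -0.1] w -0.0 q [-0.69  0.09  1.81 -0.    1.23 -0.69]
handle back y [-0.1271422  -0.12679034]
handle back y [-0.1271422  -0.12684744]
tip y 0.23024051316362548
```

View pics/t11.png

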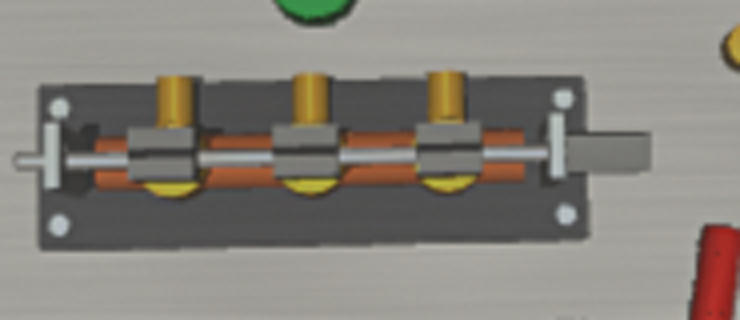

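The crop shows the rod running through both brackets and all three hubs. The handle touches the right bracket at (565,150) and the tip sticks out at (20,160), so I'm handing in.

```bash
python3 -c "
from h import *
print(bot.finish_job())"
```

```text
the job is handed in; nothing more can be done
None
```

The lockout is done and handed in at about 47 s of the 192 s. I lifted the two black caps, on hubs 1 and 3, into the tray; hub 2 had none. I then turned all three hubs into line and threaded the rod from the right through both brackets and all hubs until the handle met the near bracket.

**Rod shifted once:** After I had pushed the rod home and backed off, the top camera showed it had slid out about 17 mm, probably the announced knock. I pushed it back and met firm resistance at the same spot (about 10 N).

**Last checks:**
- **Rod:** After I backed off, the handle's rear was at y −0.127, against the bracket. The tip showed beyond the far bracket at y 0.230, and neither moved as the arm withdrew.
- **Hubs:** All three heads read within about 1° of the manifold's line. The hub 3 reading with the rod in was unusable because the rod blended into its outline; its earlier reading was fine.
- **Caps and other items:** Both caps were standing in the tray, and the other objects looked unmoved in the top view.

The top and wrist cameras disagreed by about 1.5 mm in x. I used the arm's own position while gripping each hub for the final alignment.

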